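# Book in the delivered reagent cartridges and load the stainer rack

## Task

Book in the reagent cartridges standing on the white paper: take the scanner from its dock and, going from the robot's left to its right, aim it squarely at each cartridge's sloping barcode label from about 7 cm away and hold it still there for 2 seconds, then stand the scanner back on its dock. Only then load every one of these cartridges into the empty pockets of the grey rack, one to a pocket, seated on the floor upright with the label end towards the robot like those already there, and finally press the button on the white console. Do not take out the cartridges already in the rack or disturb the carton and jar.

Things in the scene. Friction and masses are not known exactly. Their poses are not given: they have to be found in the camera images.
- cart1: Ivory reagent cartridge, in the first of four lanes on the paper, counted from the left (+y); may be absent. 90 (x) x 44 (y) mm, 160 g. Origin: centre of underside, z up. Rear (x -5 to 45) 45 mm high; front (x -45 to -5) slopes down to 20 mm, bears the label. Grip fin 44 (x) x 16 (y) mm on the rear: centre x 15, y 0, z 45 to 81 mm; lift by it. At first -x (label end) points to -x within 0.7 rad.
- cart1_label (a point): Centre of that cartridge's barcode label, 38 x 38 mm white with black bars, on the sloping face at (-25, 0, 32.5) mm in the cartridge's frame. This point's own z axis is the label's outward normal: 0.559 rad (32 deg) from vertical, leaning to the cartridge's -x.
- cart2: Ivory reagent cartridge, in the second of four lanes on the paper, counted from the left (+y); may be absent. 90 (x) x 44 (y) mm, 160 g. Origin: centre of underside, z up. Rear (x -5 to 45) 45 mm high; front (x -45 to -5) slopes down to 20 mm, bears the label. Grip fin 44 (x) x 16 (y) mm on the rear: centre x 15, y 0, z 45 to 81 mm; lift by it. At first -x (label end) points to -x within 0.7 rad.
- cart2_label (a point): Centre of that cartridge's barcode label, 38 x 38 mm white with black bars, on the sloping face at (-25, 0, 32.5) mm in the cartridge's frame. This point's own z axis is the label's outward normal: 0.559 rad (32 deg) from vertical, leaning to the cartridge's -x.
- cart3: Ivory reagent cartridge, in the third of four lanes on the paper, counted from the left (+y); may be absent. 90 (x) x 44 (y) mm, 160 g. Origin: centre of underside, z up. Rear (x -5 to 45) 45 mm high; front (x -45 to -5) slopes down to 20 mm, bears the label. Grip fin 44 (x) x 16 (y) mm on the rear: centre x 15, y 0, z 45 to 81 mm; lift by it. At first -x (label end) points to -x within 0.7 rad.
- cart3_label (a point): Centre of that cartridge's barcode label, 38 x 38 mm white with black bars, on the sloping face at (-25, 0, 32.5) mm in the cartridge's frame. This point's own z axis is the label's outward normal: 0.559 rad (32 deg) from vertical, leaning to the cartridge's -x.
- cart4: Ivory reagent cartridge, in the fourth of four lanes on the paper, counted from the left (+y); may be absent. 90 (x) x 44 (y) mm, 160 g. Origin: centre of underside, z up. Rear (x -5 to 45) 45 mm high; front (x -45 to -5) slopes down to 20 mm, bears the label. Grip fin 44 (x) x 16 (y) mm on the rear: centre x 15, y 0, z 45 to 81 mm; lift by it. At first -x (label end) points to -x within 0.7 rad.
- cart4_label (a point): Centre of that cartridge's barcode label, 38 x 38 mm white with black bars, on the sloping face at (-25, 0, 32.5) mm in the cartridge's frame. This point's own z axis is the label's outward normal: 0.559 rad (32 deg) from vertical, leaning to the cartridge's -x.
- scanner: Loose white self-triggering hand scanner, 220 g, standing face down on its dock. Head 70 (x) x 60 (y) x 36 mm, reading window in its underside; a grey upright handle 34 (x) x 28 (y) mm rises from its middle, z = 36 to 131 mm. Origin: centre of the underside = centre of the window; z up the handle. It reads along its own -z, straight out of the window.
- dock: Fixed black scanner dock: a shallow tray, inside 84 (x) x 74 (y) mm, floor 5 mm above the bench, rim 16 mm high, 5 mm thick; outside its -x rim a block 30 mm high reaching x = -77 mm. Origin: centre of the underside, z up. The scanner stands on the floor inside the rim, either way round.
- rack: Fixed grey rack, six equal pockets along its y axis, centres at x = 0, y = +147.5, +88.5, +29.5, -29.5, -88.5, -147.5 mm. Each 100 (x) x 54 (y) mm inside, floor 5 mm above the bench, walls 5 mm thick with tops 23 mm above the bench. Origin: centre of the underside, z up; front = its -x side, towards the robot. Yaw up to 0.12 rad either way.
- stock1: Loose stock cartridge, same make as the delivered ones, that (if present; else absent) already stands in the rack pocket at y = +147.5 mm with its label to the front; frame as for the cartridges. That pocket is taken.
- stock2: Loose stock cartridge, same make as the delivered ones, that (if present; else absent) already stands in the rack pocket at y = +88.5 mm with its label to the front; frame as for the cartridges. That pocket is taken.
- stock3: Loose stock cartridge, same make as the delivered ones, that (if present; else absent) already stands in the rack pocket at y = +29.5 mm with its label to the front; frame as for the cartridges. That pocket is taken.
- stock4: Loose stock cartridge, same make as the delivered ones, that (if present; else absent) already stands in the rack pocket at y = -29.5 mm with its label to the front; frame as for the cartridges. That pocket is taken.
- stock5: Loose stock cartridge, same make as the delivered ones, that (if present; else absent) already stands in the rack pocket at y = -88.5 mm with its label to the front; frame as for the cartridges. That pocket is taken.
- stock6: Loose stock cartridge, same make as the delivered ones, that (if present; else absent) already stands in the rack pocket at y = -147.5 mm with its label to the front; frame as for the cartridges. That pocket is taken.
- start (a joint): Grey round push button on the white console: 0 = out, 0.006 m = fully pressed, which takes 5 N; springs back. Counts as pressed beyond 0.004 m.
- start_top (a point): Centre of the top face of that button (32 mm across), which is pressed straight down. Its console is a fixed box 90 (x) x 110 (y) x 30 mm high.
- carton: Bystander: white reagent carton 75 x 120 x 40 mm with a dark red panel. Origin: centre of the underside.
- jar: Bystander: low glass jar, 60 mm across, 70 mm high. Origin: centre of the underside.
Not all that is in view belongs to the job. What is shaped like the part that bears start but yellow is not meant. Leave any yellow look-alike of the cart2 alone.

How it is judged:
On the way, in this order (a step that is already met when the one before it is completed fails the run):
1. the scanner's window is held square to the label of the cartridge in the first lane, 35 to 115 mm off, and stays so for 1.5 s (x of cart1_label in the frame of scanner between -0.016 and 0.016 m and y of cart1_label in the frame of scanner between -0.016 and 0.016 m and z of cart1_label in the frame of scanner between -0.115 and -0.035 m and angle between the z axis of scanner and the z axis of cart1_label, either way round below 0.27 rad), for 1.5 s.
2. the scanner's window is held square to the label of the cartridge in the second lane, 35 to 115 mm off, and stays so for 1.5 s (x of cart2_label in the frame of scanner between -0.016 and 0.016 m and y of cart2_label in the frame of scanner between -0.016 and 0.016 m and z of cart2_label in the frame of scanner between -0.115 and -0.035 m and angle between the z axis of scanner and the z axis of cart2_label, either way round below 0.27 rad), for 1.5 s.
3. the scanner's window is held square to the label of the cartridge in the third lane, 35 to 115 mm off, and stays so for 1.5 s (x of cart3_label in the frame of scanner between -0.016 and 0.016 m and y of cart3_label in the frame of scanner between -0.016 and 0.016 m and z of cart3_label in the frame of scanner between -0.115 and -0.035 m and angle between the z axis of scanner and the z axis of cart3_label, either way round below 0.27 rad), for 1.5 s.
4. the scanner's window is held square to the label of the cartridge in the fourth lane, 35 to 115 mm off, and stays so for 1.5 s (x of cart4_label in the frame of scanner between -0.016 and 0.016 m and y of cart4_label in the frame of scanner between -0.016 and 0.016 m and z of cart4_label in the frame of scanner between -0.115 and -0.035 m and angle between the z axis of scanner and the z axis of cart4_label, either way round below 0.27 rad), for 1.5 s.
5. the scanner stands released on its dock (horizontal distance between scanner and dock below 0.014 m and height (world z) of scanner below 0.01 m and angle between scanner's own z axis and vertical below 0.12 rad and linear speed of scanner below 0.02 m/s and contact force between scanner and the fingers below 0.1 N), for 0.3 s.
6. every delivered cartridge sits in its own rack pocket, label end to the front, released (((y of cart1 in the frame of rack between 0.1345 and 0.1605 m and x of cart1 in the frame of rack between -0.015 and 0.015 m) or (y of cart1 in the frame of rack between 0.0755 and 0.1015 m and x of cart1 in the frame of rack between -0.015 and 0.015 m) or (y of cart1 in the frame of rack between 0.0165 and 0.0425 m and x of cart1 in the frame of rack between -0.015 and 0.015 m) or (y of cart1 in the frame of rack between -0.0425 and -0.0165 m and x of cart1 in the frame of rack between -0.015 and 0.015 m) or (y of cart1 in the frame of rack between -0.1015 and -0.0755 m and x of cart1 in the frame of rack between -0.015 and 0.015 m) or (y of cart1 in the frame of rack between -0.1605 and -0.1345 m and x of cart1 in the frame of rack between -0.015 and 0.015 m)) and height (world z) of each of cart1, cart2, cart3, cart4 below 0.01 m and angle between each of cart1, cart2, cart3, cart4's own z axis and vertical below 0.12 rad and x of each of cart1_label, cart2_label, cart3_label, cart4_label in the frame of rack below -0.008 m and linear speed of each of cart1, cart2, cart3, cart4 below 0.02 m/s and contact force between each of cart1, cart2, cart3, cart4 and the fingers below 0.1 N and ((y of cart2 in the frame of rack between 0.1345 and 0.1605 m and x of cart2 in the frame of rack between -0.015 and 0.015 m) or (y of cart2 in the frame of rack between 0.0755 and 0.1015 m and x of cart2 in the frame of rack between -0.015 and 0.015 m) or (y of cart2 in the frame of rack between 0.0165 and 0.0425 m and x of cart2 in the frame of rack between -0.015 and 0.015 m) or (y of cart2 in the frame of rack between -0.0425 and -0.0165 m and x of cart2 in the frame of rack between -0.015 and 0.015 m) or (y of cart2 in the frame of rack between -0.1015 and -0.0755 m and x of cart2 in the frame of rack between -0.015 and 0.015 m) or (y of cart2 in the frame of rack between -0.1605 and -0.1345 m and x of cart2 in the frame of rack between -0.015 and 0.015 m)) and ((y of cart3 in the frame of rack between 0.1345 and 0.1605 m and x of cart3 in the frame of rack between -0.015 and 0.015 m) or (y of cart3 in the frame of rack between 0.0755 and 0.1015 m and x of cart3 in the frame of rack between -0.015 and 0.015 m) or (y of cart3 in the frame of rack between 0.0165 and 0.0425 m and x of cart3 in the frame of rack between -0.015 and 0.015 m) or (y of cart3 in the frame of rack between -0.0425 and -0.0165 m and x of cart3 in the frame of rack between -0.015 and 0.015 m) or (y of cart3 in the frame of rack between -0.1015 and -0.0755 m and x of cart3 in the frame of rack between -0.015 and 0.015 m) or (y of cart3 in the frame of rack between -0.1605 and -0.1345 m and x of cart3 in the frame of rack between -0.015 and 0.015 m)) and ((y of cart4 in the frame of rack between 0.1345 and 0.1605 m and x of cart4 in the frame of rack between -0.015 and 0.015 m) or (y of cart4 in the frame of rack between 0.0755 and 0.1015 m and x of cart4 in the frame of rack between -0.015 and 0.015 m) or (y of cart4 in the frame of rack between 0.0165 and 0.0425 m and x of cart4 in the frame of rack between -0.015 and 0.015 m) or (y of cart4 in the frame of rack between -0.0425 and -0.0165 m and x of cart4 in the frame of rack between -0.015 and 0.015 m) or (y of cart4 in the frame of rack between -0.1015 and -0.0755 m and x of cart4 in the frame of rack between -0.015 and 0.015 m) or (y of cart4 in the frame of rack between -0.1605 and -0.1345 m and x of cart4 in the frame of rack between -0.015 and 0.015 m))), for 0.3 s.
7. the start button is pressed (value of joint start above 0.004 m), for 0.05 s.
At the end, for the whole second after the job is handed in: Each delivered cartridge sits in a rack pocket (15 mm in x, 13 in y, underside under 10 mm high, tilt under 0.12 rad, label end to the front) and the scanner upright on its dock (14 mm), all released and at rest; stock cartridges still in their pockets (all of step 5 and all of step 6 and (y of stock1 in the frame of rack between 0.1345 and 0.1605 m and x of stock1 in the frame of rack between -0.015 and 0.015 m) and (y of stock2 in the frame of rack between 0.0755 and 0.1015 m and x of stock2 in the frame of rack between -0.015 and 0.015 m) and (y of stock3 in the frame of rack between 0.0165 and 0.0425 m and x of stock3 in the frame of rack between -0.015 and 0.015 m) and (y of stock4 in the frame of rack between -0.0425 and -0.0165 m and x of stock4 in the frame of rack between -0.015 and 0.015 m) and (y of stock5 in the frame of rack between -0.1015 and -0.0755 m and x of stock5 in the frame of rack between -0.015 and 0.015 m) and (y of stock6 in the frame of rack between -0.1605 and -0.1345 m and x of stock6 in the frame of rack between -0.015 and 0.015 m)); the robot touches nothing.
It fails at once if a stock cartridge is moved more than 30 mm (distance of any of stock1, stock2, stock3, stock4, stock5, stock6 from where it was at the start of the episode above 0.03 m).
It fails at once if the carton or jar is moved more than 30 mm (distance of any of carton, jar from where it was at the start of the episode above 0.03 m).
Of cart1, cart2, cart3, cart4 only 3 to 4 are there at a start; the rules pass over those that are not, and their reading is None.
Of stock1, stock2, stock3, stock4, stock5, stock6 only 1 to 2 are there at a start; the rules pass over those that are not, and their reading is None.
At some moment in a run one of cart1, cart2, cart3, cart4 may be knocked a few centimetres aside while the robot is not near it.
It also fails if it takes over 210 s, if anything falls off the work surface, if the arm or the gripper's body presses on something with over 40 N, if the wrist force passes 120 N, or if a joint passes its speed limit or range.

## Robot

A 7-joint arm with a two-finger parallel gripper is mounted at the origin on the work surface. World frame = base frame: x ahead of the robot, y to its left, z up, the work surface at z = 0. Lengths are in m, angles in rad, forces in N, time in s.
With the tool pointing down it reaches from about 0.425 to 0.925 m from the base axis. Payload 6.8 kg.
Tool frame: the origin (TCP) lies at the very end of the fingers, on their centre line; the grasp point (between the pads) lies 19 mm behind it (grip_point_offset is the distance from the TCP to the grasp point, in m); z points along the fingers, y is the line along which they close (so a half turn about z gives the same grasp; the last joint's range is limited). The gripper opens to 85 mm and grips with 20 to 120 N. Pads are 22 mm wide; open, the fingers measure 114 mm over their backs; the gripper's body (76 mm by 85 mm) begins 54 mm behind the grasp point. The pads swing forward as they close: fully open they stand 13 mm farther back than shut.
Start: joints at [-0.108, 0.477, 0.022, 1.555, -0.011, 1.109, -0.083], TCP at [0.675, 0, 0.205] pointing down, gripper open.
Joint ranges: [-2.96, 2.96], [-0.34, 2.1], [-1.41, 1.46], [0.24, 2.44], [-1.37, 4.51], [0.17, 1.92], [-2.96, 2.96]. Speed limits (rad/s): [2.39, 2.39, 3.14, 3.14, 3.14, 3.14, 3.14].

## Interface

Orientations are given as a unit quaternion [w, x, y, z].
In Python, from station import * gives the robot as it stands.
- The arm moves only by the tool carry_out, never from a script. Its argument "rows" is text: rows parted by semicolons, each of 4 numbers parted by spaces: the shift along the world's x, y, z in mm, then the turn about the world's z in degrees. In form: dx dy dz yaw; .... A call has 1 to 10 rows; each row shifts and turns the commanded pose from where the row before left it; what a row does not reach is not made up. A row lasts 1/8 s, in which the tool goes at most 62.5 mm and 10.7 degrees, less where a joint would pass 70% of its speed; a pose out of reach is approached as far as the arm can. A call is refused whole if a number of a shift passes 62.5 or a number of a turn 10.7, either way. A call with a gripper value outside its range is refused whole. "claw" is the finger opening in mm, from 0 to 85.4, set as the call begins (left out, the last holds). The fingers move at their own pace and stop on an object; "force" is the grip in N (left out, the last holds). Time passes only in rows, so rows that do not move let the fingers close. It gives the time, the measured TCP pose, the force, the opening and the grip force at its end, in the units of the state.
- get_obs(): the state, without advancing time (a new reading comes with each control period).
- read_camera(name): name is "scene" or "side" or "wrist"; returns a dict with "img" (480x640x3 uint8, blue, green, red), "fov_y" (degrees; the focal length in pixels is half the picture's height over the tangent of half this angle, whatever the lens; pixels are square), "cx", "cy" (the principal point, pixels), "world_to_cam" (4x4, takes a point from world to camera coordinates). Camera axes: x right, y up, looking along -z (the intrinsics and any distortion apply to the point x, -y, -z); pixel columns grow to the right and rows downward; lengths in m; the calibration is good to about 2 mm. A picture is of the moment at which its call begins. There is no depth.
- hand_in(): hands the job in; it is judged then, once.
Trained networks look in the newest picture that a camera, given by its name, has taken for a name from the list of things; names that differ only in an ending like _2 or _b are one class to them, and where a whole thing is asked for, a point or a joint stands for the part that bears it (a point fixed in the world has none). Each returns a list of dicts, best first, with "confidence" (0 to 1); they miss things now and then, are a little off and sometimes report something else, mostly with a low value. They report only what shows in the picture. A call takes as long as a camera call. They do not tell look-alikes from the thing itself.
- recognise(camera, thing): "centre" ([column, row] in pixels, amid what is visible of it).
- outline_of(camera, thing): "pixels" (480x640 bool, what is visible of it) and "centre" ([column, row] in pixels, amid what is visible of it).
- place_of(camera, thing): "centre" ([column, row] in pixels: a listed point, or the origin of a listed thing).
The state is a dict: "t": time; "q": joint angles; "joint_vel": joint speeds; "joint_torque": joint torques, N m; "eef_pos": TCP position; "tool_rot": TCP orientation; "contact_force": force on the tool from outside, world axes, zero at the start; "torque": the same for the moment, N m; "gripper_width": opening from 0.0 (shut) to 1.0 (fully open); "grasp_force": force on a finger pad.
Only numpy, scipy, OpenCV 4.12 (cv2) and the standard library are available. Lean on these libraries where they do the work, as an engineer would, in place of code of your own. Each camera call takes 0.05 s, during which the arm holds its last target. There are 200 camera calls.

## Working session

There is one attempt and no reset: what is moved stays moved. The work goes in short steps, Python scripts to look and compute and a tool call to move; the robot and the scene stay as the last step left them, time stands still between calls to the robot, and variables do not carry over. Pictures are saved under pics/ and viewed, at most 14 in all, crops included, and the job is handed in when it is done.

Besides the shell and the picture viewer there is one more tool, called as name(argument=value, ...) on one line, values as JSON. carry_out: Moves the arm, as the interface text tells. Its arguments: {"type":"object","properties":{"rows":{"type":"string"},"claw":{"type":"number"},"force":{"type":"number"}},"required":["rows"]}

```bash
mkdir -p pics; ls
python3 - <<'E'
from station import *
import cv2,numpy as np
o=get_obs(); print({k:np.round(v,3).tolist() for k,v in o.items()})
for n in("scene","side","wrist"):
    c=read_camera(n); cv2.imwrite(f"pics/{n}0.png",c["img"])
    print(n,{k:(np.round(v,4).tolist() if not isinstance(v,str) else v) for k,v in c.items() if k!="img"})
E
```

```text
pics
{'t': 0.0, 'q': [-0.108, 0.478, 0.022, 1.556, -0.012, 1.109, -0.083], 'joint_vel': [-0.001, 0.0, 0.002, -0.001, 0.0, 0.001, -0.0], 'joint_torque': [-0.001, -59.644, 1.608, -28.119, 0.012, 0.009, 0.0], 'eef_pos': [0.674, -0.0, 0.204], 'tool_rot': [-0.001, 0.707, 0.707, -0.001], 'contact_force': [-0.848, -0.303, 0.188], 'torque': [-0.059, 0.046, -0.062], 'grasp_force': 0.0, 'gripper_width': 1.002}
scene {'fov_y': 51.4863, 'cx': 322.1405, 'cy': 234.2094, 'world_to_cam': [[-0.8289, 0.5592, -0.0151, 0.3523], [-0.4699, -0.6813, 0.5612, 0.1971], [0.3035, 0.4723, 0.8275, -1.2371], [0.0, 0.0, 0.0, 1.0]]}
side {'fov_y': 51.2452, 'cx': 326.9673, 'cy': 245.0251, 'world_to_cam': [[0.7642, -0.6448, 0.0147, -0.3297], [0.2914, 0.3655, 0.884, -0.1947], [-0.5754, -0.6713, 0.4672, -0.9224], [0.0, 0.0, 0.0, 1.0]]}
wrist {'fov_y': 61.7786, 'cx': 314.1328, 'cy': 243.76, 'world_to_cam': [[1.0, -0.0003, -0.0027, -0.6726], [-0.0005, 0.9558, -0.2941, 0.0377], [0.0026, 0.2941, 0.9558, -0.3799], [0.0, 0.0, 0.0, 1.0]]}
```

View pics/scene0.png

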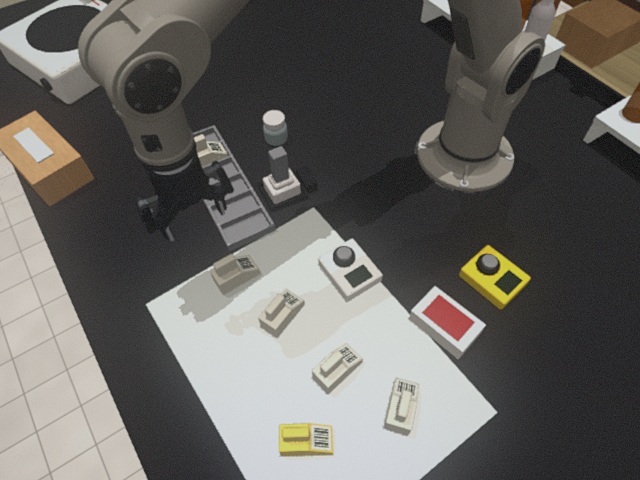

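View pics/side0.png

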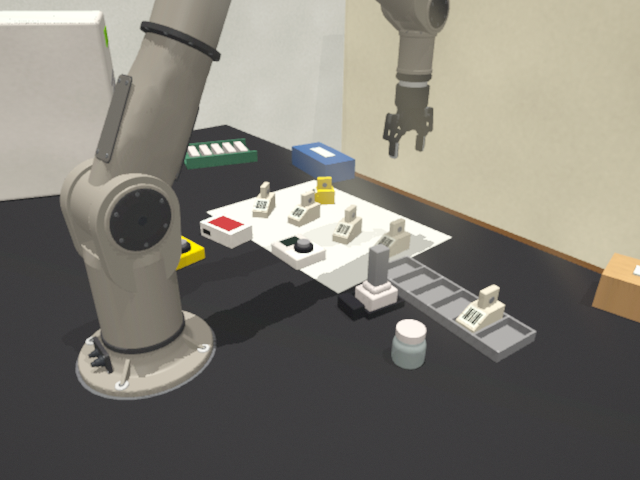

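```bash
cat > h.py <<'E'
from station import *
import cv2,numpy as np
def cam(n):
    return read_camera(n)
def ray(c,p):
    f=240/np.tan(np.radians(c["fov_y"])/2)
    d=np.array([(p[0]-c["cx"])/f,-(p[1]-c["cy"])/f,-1.])
    W=np.array(c["world_to_cam"]);R=W[:3,:3]
    return -R.T@W[:3,3],R.T@d
def onz(c,p,z):
    o,d=ray(c,p); return (o+d*(z-o[2])/d[2])
def proj(c,P):
    f=240/np.tan(np.radians(c["fov_y"])/2)
    W=np.array(c["world_to_cam"]);q=(W[:3,:3]@np.array(P).T).T+W[:3,3]
    return np.stack([c["cx"]+f*q[:,0]/-q[:,2],c["cy"]-f*q[:,1]/-q[:,2]],1)
def look(n,things,mc=0.3,c=None):
    c=c or cam(n)
    for t,z in things:
        for r in place_of(n,t):
            if r["confidence"]>mc: print(n,t,np.round(onz(c,r["centre"],z)[:2],3),np.round(r["centre"]),round(r["confidence"],2))
    return c
E
python3 - <<'E'
from h import *
for n in("scene","side","wrist"):
    look(n,[("cart1",0),("cart1_label",.0325),("stock1",.005),("scanner",.005),("dock",0),("rack",0),("start_top",.04),("carton",0),("jar",0)])
E
```

```text
scene cart1 [0.685 0.341] [308. 439.] 0.96
scene cart1 [ 0.636 -0.013] [236. 278.] 0.84
scene cart1 [0.516 0.391] [402. 408.] 0.82
scene cart1 [0.569 0.27 ] [339. 369.] 0.71
scene cart1 [0.603 0.115] [281. 316.] 0.65
scene cart1_label [0.492 0.378] [410. 388.] 0.79
scene stock1 [ 0.543 -0.352] [204. 160.] 0.65
scene scanner [ 0.435 -0.169] [279. 188.] 0.76
scene dock [ 0.442 -0.15 ] [281. 195.] 0.61
scene rack [ 0.543 -0.256] [222. 186.] 0.72
scene rack [0.413 0.067] [344. 254.] 0.71
scene rack [ 0.597 -0.03 ] [248. 263.] 0.53
scene start_top [0.191 0.271] [491. 261.] 0.78
scene start_top [0.423 0.086] [346. 253.] 0.49
scene carton [0.347 0.314] [444. 325.] 0.86
scene jar [ 0.36  -0.309] [276. 141.] 0.78
side cart1 [0.567 0.268] [303. 221.] 0.96
side cart1 [0.594 0.109] [347. 238.] 0.91
side cart1 [0.53  0.412] [264. 208.] 0.73
side cart1 [0.708 0.365] [319. 199.] 0.65
side cart1_label [0.493 0.368] [261. 206.] 0.56
side cart1_label [0.565 0.074] [348. 235.] 0.37
side stock1 [ 0.537 -0.343] [478. 325.] 0.62
side scanner [ 0.44  -0.148] [375. 299.] 0.71
side dock [ 0.438 -0.155] [376. 303.] 0.73
side rack [0.611 0.156] [340. 230.] 0.61
side rack [ 0.551 -0.248] [444. 303.] 0.6
side start_top [0.212 0.308] [178. 239.] 0.49
side start_top [0.444 0.102] [304. 242.] 0.4
side carton [0.369 0.329] [231. 233.] 0.64
side jar [ 0.358 -0.32 ] [409. 358.] 0.71
wrist cart1 [ 0.631 -0.01 ] [270. 215.] 0.7
wrist scanner [ 0.431 -0.155] [ 83. 351.] 0.95
wrist scanner [0.566 0.109] [188.  80.] 0.54
wrist rack [ 0.546 -0.251] [201. 423.] 0.56
```

View pics/wrist0.png

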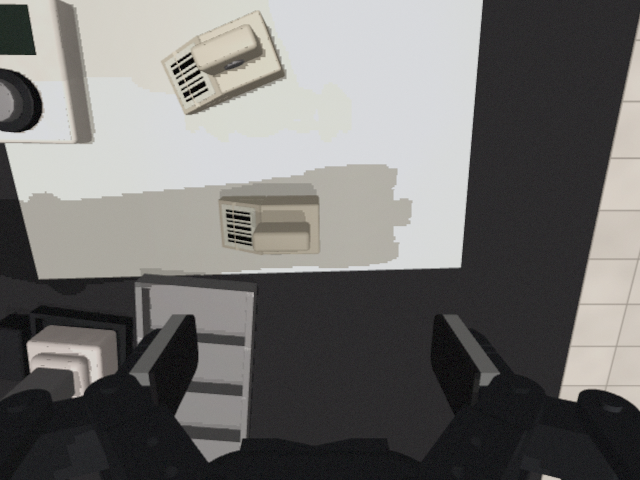

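```bash
cat >> h.py <<'E'
from scipy.optimize import minimize
def box(x0,x1,y0,y1,z0,z1): return np.array([[x,y,z] for x in(x0,x1) for y in(y0,y1) for z in(z0,z1)])/1000.
def prism(pts,y): return np.array([[a,s*y,b] for a,b in pts for s in(-1,1)])/1000.
CART=[prism([(-45,0),(45,0),(45,45),(-5,45),(-45,20)],22),box(-7,37,-8,8,45,81)]
SCAN=[box(-35,35,-30,30,0,36),box(-17,17,-14,14,36,131)]
DOCK=[box(-47,47,-42,42,0,16),box(-77,-47,-42,42,0,30)]
RACK=[box(-55,55,-182,182,0,23)]
CONS=[box(-45,45,-55,55,0,30)]
def tf(M,p,z=0):
    x,y,a=p; R=np.array([[np.cos(a),-np.sin(a),0],[np.sin(a),np.cos(a),0],[0,0,1]])
    return [m@R.T+[x,y,z] for m in M]
def render(c,Ms):
    im=np.zeros((480,640),np.uint8)
    for m in Ms:
        h=cv2.convexHull((proj(c,m)*16).astype(np.int32)); cv2.fillConvexPoly(im,h,1,shift=4)
    return im>0
def fit(views,M,p0,z=0):
    def cost(q):
        p=[q[0]/1000,q[1]/1000,q[2]/100]; s=0
        for c,m in views:
            r=render(c,tf(M,p,z)); s+=1-(r&m).sum()/max(1,(r|m).sum())
        return s/len(views)
    best=None
    for da in(-25,0,25):
        q0=np.array([p0[0]*1000,p0[1]*1000,p0[2]*100+da])
        r=minimize(cost,q0,method="Nelder-Mead",options=dict(initial_simplex=np.array([q0,q0+[12,0,0],q0+[0,12,0],q0+[0,0,20]]),xatol=.1,fatol=1e-4))
        if best is None or r.fun<best.fun: best=r
    return np.array([best.x[0]/1000,best.x[1]/1000,best.x[2]/100]),best.fun
def outl(n,thing,c,P,tol=30,mc=.2):
    """outline nearest to projected world point P"""
    u=proj(c,[P])[0]; b=None
    for r in outline_of(n,thing):
        d=np.hypot(*(np.array(r["centre"])-u))
        if r["confidence"]>mc and d<tol and (b is None or d<b[0]): b=(d,r["pixels"])
    return None if b is None else b[1]
def locate(cams,thing,M,p0,z=0,hc=.035,tol=30):
    v=[]
    for n,c in cams.items():
        m=outl(n,thing,c,[p0[0],p0[1],hc],tol)
        if m is not None: v.append((c,m,n))
    if not v: return None
    p,e=fit([(c,m) for c,m,n in v],M,p0,z); print(thing,np.round(p,4),"err",round(e,3),[n for _,_,n in v]); return p
E
python3 - <<'E'
from h import *
cs={n:cam(n) for n in("scene","side")}
for i,p in enumerate([(.525,.4,.4),(.568,.269,.2),(.598,.112,.1),(.634,-.012,0)]): locate(cs,f"cart{i+1}",CART,p)
locate(cs,"stock1",CART,(.54,-.347,0),.005)
locate(cs,"scanner",SCAN,(.44,-.152,0),.005,.06)
locate({"side":cs["side"]},"dock",DOCK,(.44,-.152,0),0,.01)
locate(cs,"rack",RACK,(.547,-.252,0),0,.01,60)
locate({"side":cs["side"]},"rack",RACK,(.547,-.252,0),0,.01,60)
locate(cs,"start",CONS,(.43,.095,0),0,.015,40)
E
```

```text
cart1 [0.5154 0.3896 0.722 ] err 0.085 ['scene', 'side']
cart2 [0.572  0.2691 0.2021] err 0.073 ['scene', 'side']
cart3 [0.5984 0.1173 0.406 ] err 0.065 ['scene', 'side']
cart4 [ 0.6335 -0.0138  0.0462] err 0.178 ['scene', 'side']
stock1 [ 0.5328 -0.3431 -0.015 ] err 0.339 ['scene', 'side']
scanner [ 0.4334 -0.1544 -0.1978] err 0.12 ['scene', 'side']
dock [ 0.4354 -0.153  -0.1396] err 0.547 ['side']
rack [ 0.5424 -0.2504 -0.0947] err 0.322 ['scene', 'side']
rack [ 0.544  -0.251  -0.1005] err 0.232 ['side']
start [ 0.4449  0.1011 -0.6751] err 0.931 ['scene', 'side']
```

carry_out(rows="-22 -15 5 -9.8;-22 -15 5 -9.8;-22 -15 5 -9.8;-22 -15 5 -9.8;-22 -15 5 -9.8;-22 -15 5 -9.8;-22 -15 0 -9.8;-22 -15 0 -9.8;-22 -15 0 -9.8;-22 -16 0 -9.8", claw=85, force=30)

```text
t: 3.9
eef_pos: [0.4543, -0.1514, 0.235]
tool_rot: [-0.0, 0.997, -0.073, 0.0]
contact_force: [-0.1, -0.5, 0.0]
gripper_width: 0.998
grasp_force: 0.0
```

Run:
```python
from h import *
cs={n:cam(n) for n in("scene","side","wrist")}
print(get_obs()["eef_pos"],get_obs()["tool_rot"])
cv2.imwrite("pics/w1.png",cs["wrist"]["img"])
w={"wrist":cs["wrist"]}
locate(w,"scanner",SCAN,(.435,-.153,-.15),.005,.04,80)
locate(w,"dock",DOCK,(.435,-.153,-.15),0,.01,80)
locate({"scene":cs["scene"]},"rack",RACK,(.547,-.252,-.1),0,.01,60)
locate(cs,"rack",RACK,(.547,-.252,-.1),0,.01,60)
```

```text
[ 0.45439339 -0.15170018  0.2351371 ] [-1.62567122e-04  9.97529609e-01 -7.02461152e-02  3.69502227e-04]
dock [ 0.4331 -0.1543 -0.1412] err 0.588 ['wrist']
rack [ 0.5425 -0.2545 -0.0947] err 0.174 ['scene']
rack [ 0.5429 -0.2529 -0.0951] err 0.198 ['scene', 'side', 'wrist']
```

View pics/w1.png

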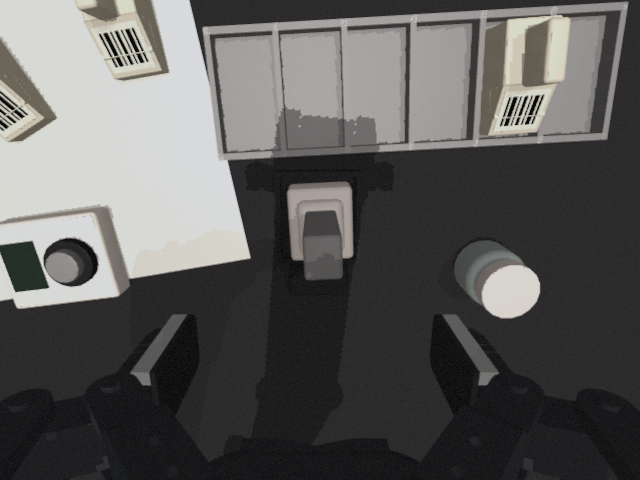

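Run:
```python
from h import *
c=cam("wrist")
P=[onz(c,p,.023)[:2] for p in((205,27),(219,159),(607,138),(629,3))]
print(np.round(P,4),"rack c",np.round(np.mean(P,0),4)); 
for a,b in((0,3),(1,2),(1,0),(2,3)): d=P[b]-P[a]; print(np.round(np.hypot(*d),4),round(np.arctan2(d[1],d[0]),3))
Q=[onz(c,p,.037)[:2] for p in((287,184),(352,181),(353,259),(290,262))]
print(np.round(Q,4),"scan c",np.round(np.mean(Q,0),4))
for a,b in((0,1),(3,2),(3,0),(2,1)): d=Q[b]-Q[a]; print(np.round(np.hypot(*d),4),round(np.arctan2(d[1],d[0]),3))
# handle top
H=[onz(c,p,.136)[:2] for p in((303,236),(341,234),(342,278),(305,279))]
print("handle",np.round(np.mean(H,0),4), [round(float(np.hypot(*(H[i]-H[(i+1)%4]))),4) for i in range(4)])
for m,n in((cv2.imread("pics/w1.png"),1),): print(np.round(proj(c,[[.4333,-.1543,.136]]),0))
```

```text
[[ 0.6163 -0.0788]
 [ 0.5065 -0.0677]
 [ 0.4761 -0.4241]
 [ 0.5851 -0.4341]] rack c [ 0.546  -0.2512]
0.3567 -1.658
0.3577 -1.656
0.1103 -0.1
0.1094 -0.091
[[ 0.4768 -0.128 ]
 [ 0.4713 -0.1871]
 [ 0.3964 -0.1798]
 [ 0.4017 -0.119 ]] scan c [ 0.4365 -0.1535]
0.0594 -1.663
0.061 -1.658
0.0757 -0.12
0.0754 -0.097
handle [ 0.4365 -0.1536] [0.0263, 0.0328, 0.0265, 0.0321]
[[324. 261.]]
```

carry_out(rows="-9 -1 0 1.2;-9 -1 0 1.2;0 0 -25 0;0 0 -35 0;0 0 -35 0;0 0 -35 0;0 0 -25 0;0 0 -5 0;0 0 0 0")

```text
t: 5.52
eef_pos: [0.437, -0.1532, 0.0753]
tool_rot: [0.0, 0.999, -0.049, 0.0]
contact_force: [1.3, -0.3, -0.2]
gripper_width: 0.994
grasp_force: 0.0
```

carry_out(rows="0 0 0 0;0 0 0 0;0 0 0 0;0 0 0 0;0 0 0 0;0 0 0 0;0 0 0 0;0 0 0 0", claw=0, force=30)

```text
t: 6.52
eef_pos: [0.4372, -0.1531, 0.075]
tool_rot: [0.0, 0.999, -0.049, 0.0]
contact_force: [-0.6, -1.0, 5.1]
gripper_width: 0.323
grasp_force: 31.8
```

carry_out(rows="0 0 5 0;8 -0.8 1 0;8 -0.8 1 0;8 -0.8 0 0;8 -0.8 0 0;8 -0.8 0 0;6 -0.6 0 0;5 -0.5 0 0;0 0 0 0", force=20)

```text
t: 7.65
eef_pos: [0.4884, -0.1581, 0.0817]
tool_rot: [0.0, 0.999, -0.049, 0.0]
contact_force: [-2.7, 0.0, -2.8]
gripper_width: 0.33
grasp_force: 31.1
```

Run:
```python
from h import *
c=cam("side");i=c["img"][200:360,300:500]; w=cam("wrist")["img"]
cv2.imwrite("pics/t1.png",np.hstack([cv2.resize(i,(400,320),interpolation=2),cv2.resize(w,(400,320))]))
```

```text
(no output)
```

View pics/t1.png

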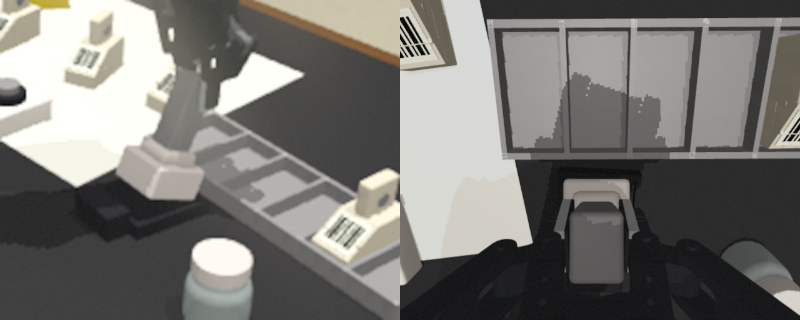

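carry_out(rows="0 0 20 0;0 0 40 0;0 0 40 0;0 0 40 0;0 0 20 10;0 20 0 10;0 20 0 10;0 20 0 10;0 20 0 10;0 20 0 10", force=70)

```text
t: 9.0
eef_pos: [0.4892, -0.0574, 0.2425]
tool_rot: [0.001, 0.888, 0.46, 0.002]
contact_force: [1.4, -0.1, -1.9]
gripper_width: 0.32
grasp_force: 72.7
```

carry_out(rows="0 25 0 10;0 25 0 10;0 25 0 10;0 25 0 10;0 25 0 10;0 25 0 10;0 25 0 10;0 25 0 10;0 25 0 10;0 25 0 10")

```text
t: 10.25
eef_pos: [0.4889, 0.1932, 0.2425]
tool_rot: [0.001, 0.219, 0.976, 0.001]
contact_force: [-0.0, -0.0, -1.9]
gripper_width: 0.315
grasp_force: 72.7
```

carry_out(rows="0 0 0 10;0 0 0 10;0 0 0 10;0 0 0 10;0 0 0 10;0 0 0 10;0 0 0 7;0 0 0 0;0 0 0 0")

```text
t: 11.38
eef_pos: [0.4884, 0.192, 0.2421]
tool_rot: [0.001, -0.352, 0.936, 0.0]
contact_force: [-0.1, -0.1, -1.7]
gripper_width: 0.316
grasp_force: 72.7
```

```bash
cat >> h.py <<'E'
from scipy.spatial.transform import Rotation as Ro
def tool():
    o=get_obs(); q=o["tool_rot"]; return np.array(o["eef_pos"]),Ro.from_quat([q[1],q[2],q[3],q[0]])
def scan_pose(par,pos,rot):
    """par: tilt a, height h(m), slide s(m); returns origin, R (columns scanner axes). Leans to minus d, d=horizontal tool-x (or its opposite)"""
    a,h,sg=par
    zt=rot.as_matrix()[:,2]; yt=rot.as_matrix()[:,1]; d=np.cross(yt,[0,0,1.]); d/=np.linalg.norm(d)
    if sg<0: d=-d
    z=np.array([0,0,1])*np.cos(a)-d*np.sin(a); y=np.cross([0,0,1.],d); x=np.cross(y,z)
    g=pos-zt*.019
    return g-z*h,np.stack([x,y,z],1)
E
python3 - <<'E'
from h import *
pos,rot=tool(); print(pos,np.round(rot.as_matrix(),3).tolist())
sg=1 if np.cross(rot.as_matrix()[:,1],[0,0,1])[0]>0 else -1
v=[]
for n in("scene","side"):
    c=cam(n); m=outl(n,"scanner",c,pos,80)
    print(n,m is not None)
    if m is not None: v.append((c,m))
    cv2.imwrite(f"pics/s_{n}.png",c["img"])
for sub in([v]+[[q] for q in v]):
  def cost(q):
    o,R=scan_pose((q[0],q[1]/1000,sg),pos,rot); s=0
    for c,m in sub:
        r=render(c,[k@R.T+o for k in SCAN[:1]]);   # head only: handle partly hidden
        s+=(r&~m).sum()/r.sum()+ (m&~render(c,[k@R.T+o for k in SCAN])).sum()/m.sum()
    return s/len(sub)
  b=min(((cost((a,h)),a,h) for a in np.arange(.2,.85,.02) for h in range(70,105,3)))
  print(np.round(b,3))
u=np.hstack([cv2.imread("pics/s_scene.png")[100:400,150:550],cv2.imread("pics/s_side.png")[50:350,200:600]])
cv2.imwrite("pics/s1.png",u)
cs={n:cam(n) for n in("scene","side")}
for i,p in enumerate([(.515,.39,.7),(.568,.269,.2),(.598,.112,.4),(.634,-.012,0)]): locate(cs,f"cart{i+1}",CART,p)
E
```

```text
[0.48839032 0.19201788 0.24206086] [[-0.752, -0.659, 0.001], [-0.659, 0.752, 0.001], [-0.001, -0.0, -1.0]]
scene True
side True
[ 0.119  0.62  91.   ]
[7.8e-02 4.6e-01 9.7e+01]
[ 0.102  0.5   82.   ]
cart1 [0.5163 0.3895 0.7539] err 0.115 ['scene', 'side']
cart2 [0.5708 0.2701 0.1671] err 0.083 ['scene', 'side']
cart3 [0.5977 0.1157 0.4011] err 0.076 ['scene', 'side']
cart4 [ 0.6321 -0.0128  0.0504] err 0.073 ['scene', 'side']
```

View pics/s1.png

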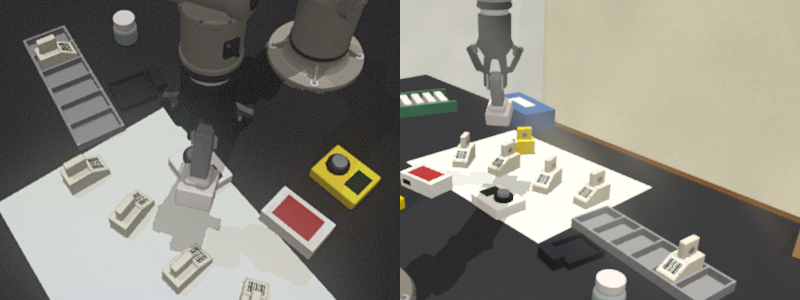

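```bash
cat > tilt.py <<'E'
from h import *
pos,rot=tool()
sg=1 if np.cross(rot.as_matrix()[:,1],[0,0,1])[0]>0 else -1
v=[]
for n in("scene","side","wrist"):
    c=cam(n); m=outl(n,"scanner",c,pos-[0,0,.03],150)
    if n=="wrist": cv2.imwrite("pics/tw.png",c["img"])
    if m is None: print("none",n); continue
    v.append((n,c,m))
def cost(q,sub):
    s=0
    for i,(n,c,m) in enumerate(sub):
        c=dict(c); c["cx"]+=q[2+2*i]; c["cy"]+=q[3+2*i]
        o,R=scan_pose((q[0]/100,q[1]/1000,sg),pos,rot)
        H=render(c,[k@R.T+o for k in SCAN[:1]]); F=render(c,[k@R.T+o for k in SCAN])
        s+=((H&~m).sum()+(m&~F).sum())/m.sum()+.3*(F&~m).sum()/m.sum()+ .0005*(q[2+2*i]**2+q[3+2*i]**2)
    return s/len(sub)
for sub in [v]+[[k] for k in v]:
    b=None
    for a in(35,50,65):
        q0=np.r_[a,88,np.zeros(2*len(sub))]
        sim=np.vstack([q0,q0+np.diag(np.r_[10,5,np.full(2*len(sub),2.)])])
        r=minimize(cost,q0,args=(sub,),method="Nelder-Mead",options=dict(initial_simplex=sim,maxiter=600))
        if b is None or r.fun<b.fun:b=r
    print([k[0] for k in sub],np.round(b.x,1),round(b.fun,3))
E
python3 tilt.py
```

```text
['scene', 'side', 'wrist'] [ 5.530e+01  1.033e+02  3.000e-01 -4.400e+00  1.000e-01 -4.900e+00
  3.100e+00  5.300e+00] 0.226
['scene'] [ 3.660e+01  1.032e+02 -9.000e-01 -1.000e-01] 0.04
['side'] [54.5 88.4  1.2 -1.1] 0.173
['wrist'] [ 78.4 128.9   1.3  -2.3] 0.271
```

View pics/tw.png

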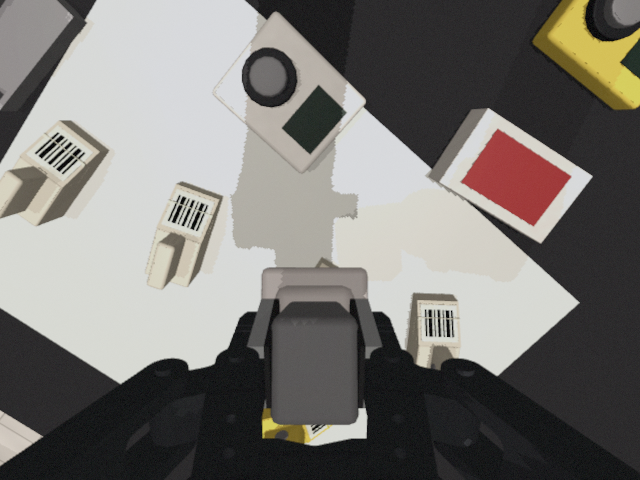

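Run:
```python
from h import *
from scipy.optimize import least_squares
pos,rot=tool(); c=cam("wrist")
W=np.array(c["world_to_cam"]); print("cam in tool",np.round(rot.as_matrix().T@(-W[:3,:3].T@W[:3,3]-pos),4), "axis in tool",np.round(rot.as_matrix().T@(-W[2,:3]),3), "imgup in tool",np.round(rot.as_matrix().T@W[1,:3],3))
px=np.array([(274,318),(356,318),(358,420),(272,420),(262,268),(366,268)],float)
for sg in(1,-1):
 for face in(1,-1):
  def pts(q):
    o,R=scan_pose((q[0],q[1],sg),pos,rot)
    # order by image: far edge first ; choose x sign=face, left y sign determined below
    M=np.array([[17*face,14,131],[17*face,-14,131],[-17*face,-14,131],[-17*face,14,131],[35*face,30,36],[35*face,-30,36]])/1000
    P=proj(c,M@R.T+o+R[:,0]*q[2])
    if P[0,0]>P[1,0]: P=P[[1,0,3,2,5,4]]
    return P
  for a0 in(.1,.5):
    r=least_squares(lambda q:(pts(q)-px).ravel(),[a0,.09,0],x_scale=[.1,.01,.01])
    print(sg,face,np.round(r.x,3),round(r.cost,1),np.round(r.fun.reshape(-1,2),0).tolist())
```

```text
cam in tool [ 0.0757  0.001  -0.1685] axis in tool [-0.294  0.001  0.956] imgup in tool [0.956 0.001 0.294]
1 1 [-2.455  0.037 -0.015] 2072.8 [[16.0, 24.0], [-22.0, 24.0], [-22.0, -20.0], [17.0, -20.0], [-21.0, -2.0], [15.0, -2.0]]
1 1 [-2.455  0.037 -0.015] 2072.8 [[16.0, 24.0], [-22.0, 24.0], [-22.0, -20.0], [17.0, -20.0], [-21.0, -2.0], [15.0, -2.0]]
1 -1 [0.37  0.103 0.016] 39.1 [[-4.0, -0.0], [-4.0, -0.0], [-5.0, 0.0], [-3.0, 0.0], [-2.0, 0.0], [-2.0, -0.0]]
1 -1 [0.37  0.103 0.016] 39.1 [[-4.0, -0.0], [-4.0, -0.0], [-5.0, 0.0], [-3.0, 0.0], [-2.0, 0.0], [-2.0, -0.0]]
-1 1 [-0.37   0.103 -0.016] 39.1 [[-4.0, -0.0], [-4.0, -0.0], [-5.0, 0.0], [-3.0, 0.0], [-2.0, 0.0], [-2.0, -0.0]]
-1 1 [-0.37   0.103 -0.016] 39.1 [[-4.0, -0.0], [-4.0, -0.0], [-5.0, 0.0], [-3.0, 0.0], [-2.0, 0.0], [-2.0, -0.0]]
-1 -1 [2.455 0.037 0.015] 2072.8 [[16.0, 24.0], [-22.0, 24.0], [-22.0, -20.0], [17.0, -20.0], [-21.0, -2.0], [15.0, -2.0]]
-1 -1 [2.455 0.037 0.015] 2072.8 [[16.0, 24.0], [-22.0, 24.0], [-22.0, -20.0], [17.0, -20.0], [-21.0, -2.0], [15.0, -2.0]]
```

carry_out(rows="14 -39 0 -4.6;14 -39 0 -4.7;14 -39 0 -4.6;14 -39 0 -4.7;14 -39 0 -4.6;14 -39 0 -4.7;14 -39 0 -4.6;14 -39 0 -4.7;14 -39 0 -4.6;15 -40 0 -4.7")

```text
t: 13.68
eef_pos: [0.6294, -0.2001, 0.2417]
tool_rot: [-0.0, 0.046, 0.999, 0.0]
contact_force: [0.8, 0.7, -2.0]
gripper_width: 0.317
grasp_force: 72.6
```

carry_out(rows="0 0 -20 0;0 0 -40 0;0 0 -40 0;0 0 -35 0;0 0 -16 0;0 0 0 0")

```text
t: 14.42
eef_pos: [0.6285, -0.1989, 0.09]
tool_rot: [-0.001, 0.044, 0.999, 0.0]
contact_force: [1.1, 0.4, -1.9]
gripper_width: 0.319
grasp_force: 72.6
```

carry_out(rows="-15 1.4 0 0;-15 1.4 0 0;-8 0.7 0 0;-6 0.6 0 0;-5 0.5 0 0;-5 0.5 0 0;-4 0.4 0 0;0 0 0 0", force=25)

```text
t: 15.42
eef_pos: [0.5744, -0.194, 0.0927]
tool_rot: [0.004, 0.044, 0.999, -0.0]
contact_force: [5.5, -1.1, 0.3]
gripper_width: 0.316
grasp_force: 73.0
```

carry_out(rows="0 0 3 0;0 0 20 0;0 0 40 0;0 0 40 0;0 0 30 0;0 0 0 0", force=70)

```text
t: 16.18
eef_pos: [0.5717, -0.194, 0.2261]
tool_rot: [0.002, 0.045, 0.999, -0.0]
contact_force: [0.4, 0.7, -3.2]
gripper_width: 0.318
grasp_force: 72.8
```

Run:
```python
from h import *
c=cam("wrist"); cv2.imwrite("pics/tw2.png",c["img"][200:480,200:440])
pos,rot=tool()
for n in("scene","side"):
    c=cam(n); m=outl(n,"scanner",c,pos-[0,0,.03],100)
    if m is None: print("none",n); continue
    def cost(q):
        k=dict(c); k["cx"]+=q[3]; k["cy"]+=q[4]
        o,R=scan_pose((q[0]/100,q[1]/1000,1),pos,rot); o=o+R[:,0]*q[2]/1000
        H=render(k,[s@R.T+o for s in SCAN[:1]]);F=render(k,[s@R.T+o for s in SCAN])
        return ((H&~m).sum()+(m&~F).sum())/m.sum()+.3*(F&~m).sum()/m.sum()+.0005*(q[3]**2+q[4]**2)
    q0=np.array([50,100,14,0,0.]); r=minimize(cost,q0,method="Nelder-Mead",options=dict(initial_simplex=np.vstack([q0,q0+np.diag([12,6,4,2,2])]),maxiter=800))
    print(n,np.round(r.x,1),round(r.fun,3))
```

```text
scene [48.1 97.  17.9  0.7 -3. ] 0.168
side [54.7 96.7 18.9 -2.9  0.3] 0.196
```

View pics/tw2.png

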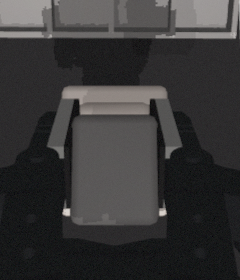

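```bash
cat > wt.py <<'E'
from h import *
from scipy.optimize import least_squares
def wt(px,n=6):
    pos,rot=tool(); c=cam("wrist"); px=np.array(px,float)
    M=np.array([[-17,14,131],[-17,-14,131],[17,-14,131],[17,14,131],[-35,30,36],[-35,-30,36],[35,-30,36],[35,30,36]])[:len(px)]/1000
    def pts(q):
        o,R=scan_pose((q[0],q[1],1),pos,rot); P=proj(c,M@R.T+o+R[:,0]*q[2]+R[:,1]*q[3])
        if P[0,0]>P[1,0]: P=P[[1,0,3,2,5,4,7,6][:len(px)]]
        return P
    r=least_squares(lambda q:(pts(q)-px).ravel(),[.5,.09,0,0],x_scale=[.1,.01,.01,.01])
    print(np.round(r.x,3),round(r.cost,1),np.round(r.fun.reshape(-1,2),0).tolist()); return r.x
E
python3 - <<'E'
from wt import *
wt([(272,315),(358,315),(360,424),(271,424),(262,286),(367,286)])
wt([(272,315),(358,315),(360,424),(271,424),(262,286),(367,286),(366,413),(263,413)])
E
```

```text
[0.488 0.098 0.018 0.001] 0.8 [[1.0, -0.0], [-1.0, -0.0], [-0.0, 0.0], [-0.0, 0.0], [0.0, -0.0], [0.0, -0.0]]
[0.478 0.1   0.018 0.001] 17.5 [[1.0, 1.0], [-1.0, 1.0], [-1.0, -1.0], [1.0, -1.0], [1.0, -1.0], [-0.0, -1.0], [4.0, 1.0], [-3.0, 1.0]]
```

```bash
cat > tg.py <<'E'
from h import *
A,H,S=.488,.098,.018
def target(p,D=.07):
    x,y,f=p; d=np.array([np.cos(f),np.sin(f),0]); z=-np.sin(A)*d+[0,0,np.cos(A)]; X=np.cos(A)*d+[0,0,np.sin(A)]
    L=np.array([x,y,.0325])-.025*d
    return L+(D+H)*z-S*X-[0,0,.019]
def yaw():
    q=get_obs()["tool_rot"]; m=Ro.from_quat([q[1],q[2],q[3],q[0]]).as_matrix()[:,1]; a=np.arctan2(-m[0],m[1]); return (a+np.pi/2)%np.pi-np.pi/2
def todo(p,D=.07):
    t=target(p,D); e=np.array(get_obs()["eef_pos"]); print("target",np.round(t,4),"move mm",np.round((t-e)*1000,1),"turn deg",round(float(np.degrees(p[2]-yaw())),1))
E
python3 - <<'E'
from tg import *
C=[(.5158,.3896,.70),(.5714,.2696,.185),(.598,.1165,.403),(.633,-.0133,.048)]
for p in C: todo(p)
E
```

```text
target [0.4243 0.3125 0.1535] move mm [-146.   505.9  -69. ] turn deg 45.2
target [0.4538 0.2476 0.1535] move mm [-116.5  440.9  -69. ] turn deg 15.7
target [0.4879 0.0696 0.1535] move mm [-82.3 262.9 -69. ] turn deg 28.2
target [ 0.5135 -0.019   0.1535] move mm [-56.8 174.3 -69. ] turn deg 7.8
```

carry_out(rows="-14 50 0 4.5;-15 51 0 4.5;-14 50 0 4.5;-15 51 0 4.5;-15 51 0 4.5;-14 50 0 4.5;-15 51 0 4.5;-14 50 0 4.5;-15 51 0 4.5;-15 51 0 4.7")

```text
t: 17.77
eef_pos: [0.4243, 0.3137, 0.2234]
tool_rot: [-0.0, -0.344, 0.939, -0.0]
contact_force: [0.8, 0.3, -3.0]
gripper_width: 0.319
grasp_force: 72.7
```

carry_out(rows="0 0 -20 0;0 0 -30 0;0 0 -19 0;0 0 0 0;0 0 0 0;0 0 0 0;0 0 0 0")

```text
t: 18.65
eef_pos: [0.4254, 0.3127, 0.1555]
tool_rot: [0.001, -0.343, 0.939, 0.0]
contact_force: [0.2, 1.2, -2.3]
gripper_width: 0.316
grasp_force: 72.6
```

Run:
```python
from tg import *
cs={n:cam(n) for n in("scene","side")}
p=locate(cs,"cart1",CART,(.5158,.3896,.7),tol=40); todo(p); todo((.5158,.3896,.70))
cv2.imwrite("pics/c1.png",np.hstack([cs["scene"]["img"][200:480,280:580],cs["side"]["img"][60:340,150:450]]))
```

```text
cart1 [0.5169 0.3901 0.6867] err 0.202 ['scene', 'side']
target [0.4244 0.3142 0.1535] move mm [-0.8  1.8 -1.6] turn deg -0.8
target [0.4243 0.3125 0.1535] move mm [-0.8  0.1 -1.6] turn deg 0.0
```

View pics/c1.png

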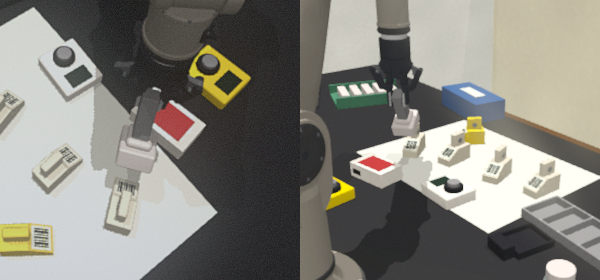

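carry_out(rows="0 1 -1 0;0 0 0 0;0 0 0 0;0 0 0 0;0 0 0 0;0 0 0 0;0 0 0 0;0 0 0 0;0 0 0 0;0 0 0 0")

```text
t: 20.1
eef_pos: [0.425, 0.3134, 0.1538]
tool_rot: [-0.0, -0.343, 0.939, 0.0]
contact_force: [0.0, 0.4, -2.5]
gripper_width: 0.32
grasp_force: 72.6
```

carry_out(rows="0 0 0 0;0 0 0 0;0 0 0 0;0 0 0 0;0 0 0 0;0 0 0 0;0 0 0 0;0 0 0 0;0 0 0 0;0 0 0 0")

```text
t: 21.35
eef_pos: [0.425, 0.3134, 0.1538]
tool_rot: [0.0, -0.343, 0.939, 0.0]
contact_force: [-0.1, -0.5, -2.6]
gripper_width: 0.322
grasp_force: 72.6
```

carry_out(rows="-10 0 30 0;5 -13 0 -5;5 -13 0 -5;5 -13 0 -5;10 -13 0 -5;10 -13 0 -5;5 -1 0 -4.5;0 0 -20 0;0 0 -10 0;0 0 0 0")

```text
t: 22.6
eef_pos: [0.4544, 0.2471, 0.1531]
tool_rot: [-0.001, -0.093, 0.996, -0.0]
contact_force: [0.5, -0.4, -2.6]
gripper_width: 0.318
grasp_force: 72.7
```

Run:
```python
from tg import *
cs={n:cam(n) for n in("scene","side")}
C=[(.5158,.3896,.70),(.5714,.2696,.185),(.598,.1165,.403),(.633,-.0133,.048)]
for i in range(4): p=locate(cs,f"cart{i+1}",CART,C[i],tol=40); i==1 and (todo(p),todo(C[1]))
```

```text
cart1 [0.5153 0.3898 0.7161] err 0.11 ['scene', 'side']
cart2 [0.5717 0.2698 0.1747] err 0.105 ['scene', 'side']
target [0.4538 0.249  0.1535] move mm [-1.5  1.4 -0.9] turn deg -0.6
target [0.4538 0.2476 0.1535] move mm [-1.5 -0.1 -0.9] turn deg -0.0
cart3 [0.5988 0.1165 0.4763] err 0.099 ['scene', 'side']
cart4 [ 0.632  -0.0133  0.0585] err 0.107 ['scene']
```

carry_out(rows="-1 0 0 0;0 0 0 0;0 0 0 0;0 0 0 0;0 0 0 0;0 0 0 0;0 0 0 0;0 0 0 0;0 0 0 0;0 0 0 0")

```text
t: 24.35
eef_pos: [0.454, 0.2474, 0.1538]
tool_rot: [0.0, -0.092, 0.996, 0.0]
contact_force: [-1.0, 0.1, -3.0]
gripper_width: 0.323
grasp_force: 72.7
```

carry_out(rows="0 0 0 0;0 0 0 0;0 0 0 0;0 0 0 0;0 0 0 0;0 0 0 0;0 0 0 0;0 0 0 0;0 0 0 0;0 0 0 0")

```text
t: 25.6
eef_pos: [0.454, 0.2474, 0.1538]
tool_rot: [0.0, -0.092, 0.996, 0.0]
contact_force: [0.5, 0.5, -2.9]
gripper_width: 0.32
grasp_force: 72.7
```

carry_out(rows="-10 0 30 0;5 -35 0 2;5 -35 0 2;5 -35 0 2;10 -35 0 2;10 -35 0 2;10 -3 0 2.4;0 0 -20 0;0 0 -10 0;0 0 0 0")

```text
t: 26.85
eef_pos: [0.4882, 0.0694, 0.1531]
tool_rot: [-0.001, -0.2, 0.98, 0.0]
contact_force: [0.3, 0.4, -2.4]
gripper_width: 0.313
grasp_force: 72.7
```

Run:
```python
from tg import *
cs={n:cam(n) for n in("scene","side")}
C=[(.5158,.3896,.70),(.5714,.2696,.185),(.598,.1165,.403),(.633,-.0133,.048)]
for i in range(4): p=locate(cs,f"cart{i+1}",CART,C[i],tol=40); i==2 and (todo(p),todo(C[i]))
```

```text
cart1 [0.5163 0.3894 0.6855] err 0.098 ['scene', 'side']
cart2 [0.5713 0.2696 0.2027] err 0.078 ['scene', 'side']
cart3 [0.5987 0.1162 0.441 ] err 0.144 ['scene', 'side']
target [0.4905 0.0651 0.1535] move mm [ 1.2 -4.4 -0.7] turn deg 2.3
target [0.4879 0.0696 0.1535] move mm [-1.3  0.1 -0.7] turn deg 0.1
cart4 [ 0.6326 -0.0131  0.098 ] err 0.075 ['scene', 'side']
```

carry_out(rows="1 -2 0 0.8;0 0 0 0;0 0 0 0;0 0 0 0;0 0 0 0;0 0 0 0;0 0 0 0;0 0 0 0;0 0 0 0;0 0 0 0")

```text
t: 28.6
eef_pos: [0.49, 0.0674, 0.1538]
tool_rot: [0.0, -0.206, 0.979, 0.0]
contact_force: [1.8, -0.0, -2.7]
gripper_width: 0.315
grasp_force: 72.7
```

carry_out(rows="0 0 0 0;0 0 0 0;0 0 0 0;0 0 0 0;0 0 0 0;0 0 0 0;0 0 0 0;0 0 0 0;0 0 0 0;0 0 0 0")

```text
t: 29.85
eef_pos: [0.49, 0.0674, 0.1538]
tool_rot: [-0.0, -0.206, 0.979, -0.0]
contact_force: [-0.1, -0.2, -2.4]
gripper_width: 0.319
grasp_force: 72.7
```

carry_out(rows="-10 0 30 0;5 -20 0 -5;5 -20 0 -5;10 -20 0 -5;10 -20 0 -5;4 -6 0 -0.5;0 0 -20 0;0 0 -10 0;0 0 0 0")

```text
t: 30.98
eef_pos: [0.5132, -0.018, 0.1531]
tool_rot: [-0.001, -0.03, 1.0, 0.0]
contact_force: [0.2, 0.6, -2.9]
gripper_width: 0.316
grasp_force: 72.6
```

Run:
```python
from tg import *
cs={n:cam(n) for n in("scene","side")}
C=[(.5158,.3896,.70),(.5714,.2696,.185),(.598,.1165,.42),(.633,-.0133,.06)]
for i in range(4): p=locate(cs,f"cart{i+1}",CART,C[i],tol=40); i==3 and (todo(p),todo(C[i]))
```

```text
cart1 [0.5158 0.3894 0.7388] err 0.104 ['scene', 'side']
cart2 [0.571  0.2702 0.1712] err 0.062 ['scene', 'side']
cart3 [0.5986 0.1163 0.4059] err 0.099 ['scene', 'side']
cart4 [ 0.6325 -0.0134  0.1004] err 0.064 ['scene', 'side']
target [ 0.5135 -0.0253  0.1535] move mm [-0.7 -6.8 -0.6] turn deg 2.5
target [ 0.5135 -0.0205  0.1535] move mm [-0.6 -1.9 -0.6] turn deg 0.1
```

carry_out(rows="-1 -4 0 1.2;0 0 0 0;0 0 0 0;0 0 0 0;0 0 0 0;0 0 0 0;0 0 0 0;0 0 0 0;0 0 0 0;0 0 0 0")

```text
t: 32.72
eef_pos: [0.513, -0.0226, 0.1538]
tool_rot: [-0.0, -0.039, 0.999, 0.0]
contact_force: [0.1, -0.8, -1.6]
gripper_width: 0.321
grasp_force: 72.7
```

carry_out(rows="0 0 0 0;0 0 0 0;0 0 0 0;0 0 0 0;0 0 0 0;0 0 0 0;0 0 0 0;0 0 0 0;0 0 0 0;0 0 0 0")

```text
t: 33.98
eef_pos: [0.513, -0.0226, 0.1538]
tool_rot: [-0.0, -0.039, 0.999, 0.0]
contact_force: [0.8, 0.1, -2.4]
gripper_width: 0.317
grasp_force: 72.7
```

carry_out(rows="-10 0 30 0;-10 -30 20 -1.6;-10 -40 0 -1.6;-10 -40 0 -1.6;-10 -40 0 -1.6;-10 -40 0 -1.6;-9 -30 0 -1.9;0 0 -40 0;0 0 -40 0;0 0 0 0")

```text
t: 35.22
eef_pos: [0.4416, -0.2416, 0.1215]
tool_rot: [-0.003, 0.047, 0.999, 0.001]
contact_force: [-0.5, 0.0, -2.7]
gripper_width: 0.316
grasp_force: 72.5
```

carry_out(rows="0 0 -31 0;0 0 0 0;6 -0.6 0 0;6.5 -0.6 2 0;6.5 -0.6 2.5 0;7 -0.6 1.5 0;7 -0.6 1.5 0;7 -0.6 0.5 0;7 -0.6 0.5 0;6 -0.5 0 0", force=25)

```text
t: 36.48
eef_pos: [0.4975, -0.2473, 0.1012]
tool_rot: [-0.0, 0.047, 0.999, 0.0]
contact_force: [0.1, -0.2, -1.8]
gripper_width: 0.315
grasp_force: 72.6
```

Run:
```python
from h import *
print(tool()[0])
c=cam("wrist"); cv2.imwrite("pics/tw3.png",np.hstack([c["img"][180:480,170:470],cam("side")["img"][140:440,300:600]]))
```

```text
[ 0.49747105 -0.24727609  0.10122627]
```

View pics/tw3.png

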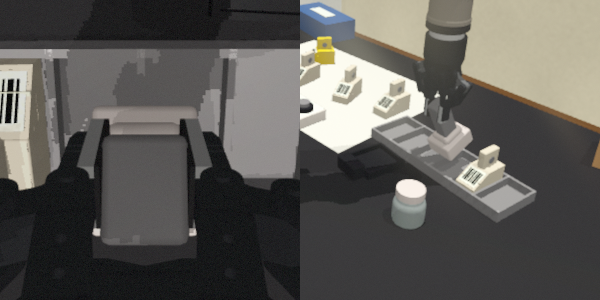

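carry_out(rows="0 0 40 0;0 0 40 0;0 0 20 -10;0 10 0 -10;0 10 0 -10;0 10 0 -10;0 10 0 -10;0 10 0 -10;0 10 0 -10;0 10 0 -10")

```text
t: 37.83
eef_pos: [0.4966, -0.1769, 0.2012]
tool_rot: [-0.0, 0.68, 0.733, -0.0]
contact_force: [0.6, 0.1, -2.9]
gripper_width: 0.313
grasp_force: 72.7
```

carry_out(rows="0 8 0 -10;0 9 0 -10;0 0 0 -10;0 0 0 -10;0 0 0 -10;0 0 0 -10;0 0 0 -10;0 0 0 -10;0 0 0 -10;0 0 0 -10")

```text
t: 39.08
eef_pos: [0.4968, -0.1603, 0.2013]
tool_rot: [-0.0, 0.999, -0.05, 0.0]
contact_force: [0.6, 0.6, -2.9]
gripper_width: 0.316
grasp_force: 72.7
```

Run:
```python
from tg import *
cs={n:cam(n) for n in("scene","side")}
print(tool()[0],np.degrees(yaw()))
for s in({"side":cs["side"]},{"scene":cs["scene"]},cs): locate(s,"dock",DOCK,(.4365,-.1535,-.1),0,.01,50)
C=[(.5158,.3896,.70),(.5714,.2696,.185),(.598,.1165,.42),(.633,-.0133,.06)]
for i in range(4): locate(cs,f"cart{i+1}",CART,C[i],tol=40)
cv2.imwrite("pics/d.png",np.hstack([cv2.resize(cs["side"]["img"][230:350,290:430],(420,360)),cv2.resize(cam("wrist")["img"],(380,360))]))
```

```text
[ 0.49682658 -0.16015834  0.20123474] -5.465698078448715
dock [ 0.4357 -0.1537 -0.126 ] err 0.142 ['side']
dock [ 0.4337 -0.1545 -0.179 ] err 0.127 ['scene']
dock [ 0.4348 -0.1537 -0.1696] err 0.137 ['scene', 'side']
cart1 [0.5153 0.3902 0.7175] err 0.116 ['scene', 'side']
cart2 [0.5736 0.2706 0.1875] err 0.49 ['scene', 'side']
cart3 [0.5991 0.1173 0.4412] err 0.126 ['scene', 'side']
cart4 [ 0.6321 -0.0134  0.0576] err 0.358 ['scene', 'side']
```

View pics/d.png

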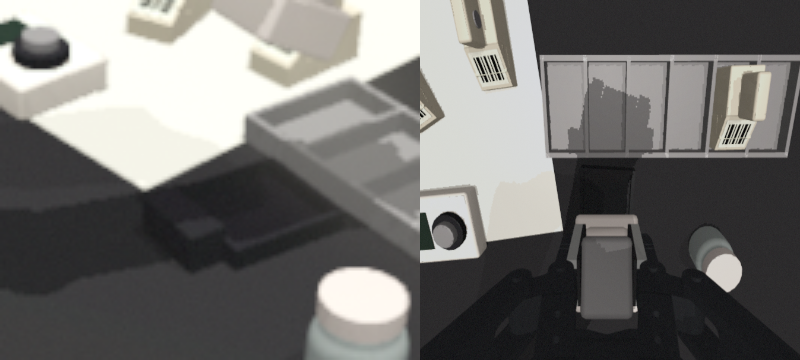

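carry_out(rows="1.5 -2 -30 -2;0 0 -30 0;0 0 -30 0;0 0 -20 0;0 0 -6 0;0 0 -2 0;0 0 0 0")

```text
t: 40.7
eef_pos: [0.4991, -0.1625, 0.084]
tool_rot: [0.0, 0.998, -0.065, 0.001]
contact_force: [-0.4, -1.8, -1.9]
gripper_width: 0.318
grasp_force: 72.6
```

carry_out(rows="0 0 -1.5 0;0 0 -1 0;0 0 0 0")

```text
t: 41.08
eef_pos: [0.4986, -0.1622, 0.0809]
tool_rot: [-0.0, 0.998, -0.064, 0.0]
contact_force: [0.6, 0.7, -2.5]
gripper_width: 0.316
grasp_force: 72.6
```

carry_out(rows="0 0 -1.5 0;0 0 0 0")

```text
t: 41.32
eef_pos: [0.4984, -0.1623, 0.0792]
tool_rot: [-0.0, 0.998, -0.065, -0.0]
contact_force: [-0.3, -0.2, -1.6]
gripper_width: 0.315
grasp_force: 72.6
```

carry_out(rows="0 0 -1.5 0;0 0 0 0")

```text
t: 41.58
eef_pos: [0.4984, -0.1623, 0.0777]
tool_rot: [0.0, 0.998, -0.065, -0.0]
contact_force: [0.5, 0.2, -3.1]
gripper_width: 0.316
grasp_force: 72.6
```

carry_out(rows="0 0 -1.5 0;0 0 0 0")

```text
t: 41.82
eef_pos: [0.4984, -0.1623, 0.0762]
tool_rot: [-0.0, 0.998, -0.065, -0.0]
contact_force: [-0.1, 0.6, -2.5]
gripper_width: 0.32
grasp_force: 72.6
```

carry_out(rows="0 0 -1.5 0;0 0 0 0")

```text
t: 42.08
eef_pos: [0.499, -0.1625, 0.0756]
tool_rot: [-0.0, 0.998, -0.065, 0.0]
contact_force: [-1.7, 0.6, 6.5]
gripper_width: 0.322
grasp_force: 74.1
```

Run:
```python
from h import *
c=cam("side");i=c["img"][190:330,310:490]; w=cam("wrist")["img"][200:480,180:460]
cv2.imwrite("pics/t5.png",np.hstack([cv2.resize(i,(450,350),interpolation=2),cv2.resize(w,(350,350))]))
```

```text
(no output)
```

View pics/t5.png

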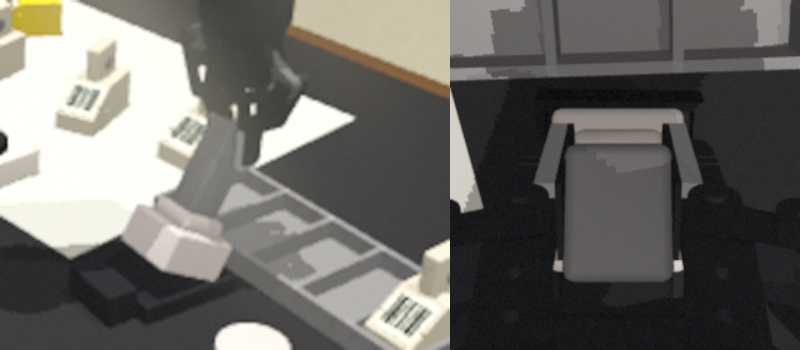

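carry_out(rows="0 0 1 0;0 0 0 0;0 0 0 0;0 0 0 0;0 0 0 0;0 0 0 0;0 0 0 0;0 0 0 0;0 0 0 0", claw=60)

```text
t: 43.3
eef_pos: [0.4985, -0.1623, 0.0758]
tool_rot: [-0.0, 0.998, -0.065, 0.0]
contact_force: [-0.5, 0.1, -0.1]
gripper_width: 0.703
grasp_force: 0.0
```

Run:
```python
from h import *
c=cam("side");i=c["img"][190:330,310:490]; w=cam("wrist")["img"][200:480,180:460]
cv2.imwrite("pics/t6.png",np.hstack([cv2.resize(i,(450,350),interpolation=2),cv2.resize(w,(350,350))]))
cs={n:cam(n) for n in("scene","side")}
locate(cs,"scanner",SCAN,(.435,-.154,-.14),.005,.06,50)
```

```text
scanner [ 0.4342 -0.1521 -0.302 ] err 0.127 ['scene', 'side']
```

View pics/t6.png

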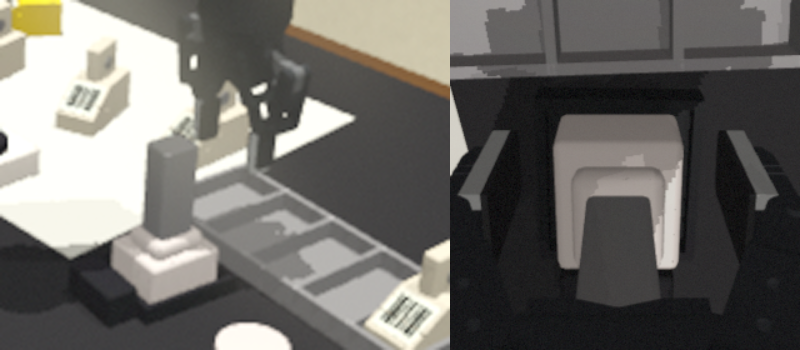

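carry_out(rows="0 0 40 0;0 0 50 0;0 0 50 0;30 -20 20 0.5;30 -20 20 0.5;30 -20 0 0.5;10 -20 0 0.5;0 0 0 0;0 0 0 0")

```text
t: 44.72
eef_pos: [0.598, -0.2417, 0.2555]
tool_rot: [-0.0, 0.999, -0.047, -0.0]
contact_force: [0.5, 0.5, -0.7]
gripper_width: 0.702
grasp_force: 0.0
```

```bash
cat > rk.py <<'E'
from tg import *
def edges3(p,z=.023):
    R=[(-55,55,-182,182)]+[(-50,50,y-27,y+27) for y in(147.5,88.5,29.5,-29.5,-88.5,-147.5)]
    P=[]
    for x0,x1,y0,y1 in R:
        for a,b in(((x0,y0),(x1,y0)),((x1,y0),(x1,y1)),((x1,y1),(x0,y1)),((x0,y1),(x0,y0))):
            t=np.linspace(0,1,40)[:,None]; P.append(np.array(a)*(1-t)+np.array(b)*t)
    P=np.vstack(P)/1000; x,y,a=p
    return np.c_[x+P[:,0]*np.cos(a)-P[:,1]*np.sin(a),y+P[:,0]*np.sin(a)+P[:,1]*np.cos(a),np.full(len(P),z)]
def rackfit(cs,p0=(.545,-.252,-.094)):
    D={}
    for n,c in cs.items():
        e=cv2.Canny(cv2.GaussianBlur(cv2.cvtColor(c["img"],6),(3,3),0),30,80); D[n]=cv2.distanceTransform(255-e,2,5)
    def cost(q):
        s=0
        for n,c in cs.items():
            u=proj(c,edges3((q[0]/1000,q[1]/1000,q[2]/100))); ok=(u[:,0]>1)&(u[:,0]<638)&(u[:,1]>1)&(u[:,1]<478)
            d=cv2.remap(D[n],u[ok,0].astype(np.float32)[None],u[ok,1].astype(np.float32)[None],1); s+=np.minimum(d,4).mean()
        return s
    b=None
    for dx in(-5,0,5):
        for dy in(-5,0,5):
            q0=np.array([p0[0]*1000+dx,p0[1]*1000+dy,p0[2]*100])
            r=minimize(cost,q0,method="Nelder-Mead",options=dict(initial_simplex=np.vstack([q0,q0+np.diag([4,4,3])]),xatol=.05,fatol=1e-4))
            if b is None or r.fun<b.fun:b=r
    print("rack",list(cs),np.round(b.x,1),round(b.fun/len(cs),2))
E
python3 - <<'E'
from rk import *
cs={n:cam(n) for n in("wrist","scene","side")}
print(tool()[0],np.degrees(yaw()))
for n in cs: rackfit({n:cs[n]})
rackfit(cs)
C=[(.5158,.3896,.70),(.5714,.2696,.185),(.598,.1165,.42),(.633,-.0133,.06)]
sc={k:cs[k] for k in("scene","side")}
for i in range(4): locate(sc,f"cart{i+1}",CART,C[i],tol=60)
locate(cs,"stock1",CART,(.535,-.345,-.09),.005,.035,60)
E
```

```text
[ 0.59829418 -0.2413108   0.25589588] -5.3530914727967875
rack ['wrist'] [ 549.  -254.1   -9.5] 1.14
rack ['scene'] [ 549.3 -254.    -9.4] 0.66
rack ['side'] [ 540.1 -253.6  -10.2] 1.09
rack ['wrist', 'scene', 'side'] [ 549.  -254.2   -9.5] 1.01
cart1 [0.5159 0.3892 0.6875] err 0.082 ['scene', 'side']
cart2 [0.5711 0.2695 0.1962] err 0.085 ['scene', 'side']
cart3 [0.5973 0.1154 0.4437] err 0.101 ['scene', 'side']
cart4 [ 0.6325 -0.0134  0.0912] err 0.173 ['scene', 'side']
stock1 [ 0.5329 -0.3432 -0.0359] err 0.131 ['wrist', 'scene']
```

Run:
```python
from rk import *
c=cam("wrist"); g=cv2.cvtColor(c["img"],6)
p=(.545,-.253,-.095)
def prof(xs,ys):
    X,Y=np.meshgrid(xs,ys,indexing="ij"); ca,sa=np.cos(p[2]),np.sin(p[2])
    P=np.stack([p[0]+X*ca-Y*sa,p[1]+X*sa+Y*ca,np.full(X.shape,.023)],-1).reshape(-1,3); u=proj(c,P).astype(np.float32)
    return cv2.remap(g,u[:,0][None],u[:,1][None],1).reshape(X.shape)
for y in(.0885,-.0295,-.1475):
    r=prof(np.arange(-66,67,1.)/1000,np.arange(y-.012,y+.012,.002)).mean(1); print("y",y,"front",r[:26].astype(int).tolist(),"back",r[107:].astype(int).tolist())
for y0 in(.177,.118,.059,.0,-.059,-.177):
    r=prof(np.arange(-.03,.03,.004),np.arange(y0-.012,y0+.012,.001)).mean(0); print("wall",y0,r.astype(int).tolist())
```

```text
y 0.0885 front [17, 16, 19, 24, 28, 29, 29, 51, 82, 98, 98, 98, 98, 92, 73, 64, 65, 65, 65, 64, 68, 79, 92, 98, 98, 97] back [155, 155, 156, 156, 156, 156, 155, 155, 156, 156, 156, 153, 132, 91, 64, 63, 56, 42, 40, 43, 43, 43, 44, 43, 43, 42]
y -0.0295 front [43, 43, 43, 43, 43, 43, 43, 76, 120, 146, 146, 147, 147, 139, 103, 74, 64, 64, 64, 65, 66, 81, 108, 136, 148, 148] back [147, 145, 143, 142, 142, 141, 137, 130, 125, 126, 126, 123, 113, 89, 64, 63, 57, 41, 33, 35, 35, 33, 32, 31, 30, 30]
y -0.1475 front [42, 43, 43, 43, 42, 42, 42, 64, 102, 133, 144, 143, 144, 136, 104, 74, 65, 65, 65, 65, 66, 77, 101, 129, 145, 144] back [148, 148, 148, 148, 148, 148, 148, 148, 149, 148, 149, 148, 138, 105, 65, 64, 60, 48, 37, 41, 42, 43, 44, 43, 43, 42]
wall 0.177 [136, 122, 87, 59, 54, 54, 54, 55, 76, 118, 135, 136, 136, 156, 193, 208, 210, 210, 210, 210, 210, 210, 210, 210, 211]
wall 0.118 [137, 138, 138, 134, 110, 73, 55, 53, 73, 116, 135, 138, 138, 137, 137, 137, 137, 137, 137, 137, 137, 137, 136, 136, 137]
wall 0.059 [90, 90, 90, 89, 89, 89, 86, 74, 66, 78, 89, 91, 91, 90, 86, 84, 85, 89, 92, 93, 93, 92, 91, 90]
wall 0.0 [151, 150, 147, 146, 145, 142, 138, 137, 134, 130, 127, 124, 121, 111, 98, 100, 106, 106, 104, 108, 112, 113, 111, 108]
wall -0.059 [95, 97, 96, 94, 94, 107, 128, 136, 137, 143, 149, 151, 151, 143, 108, 66, 59, 97, 129, 137, 138, 140, 146, 150]
wall -0.177 [43, 43, 43, 43, 43, 43, 43, 43, 52, 102, 136, 144, 144, 140, 110, 70, 56, 56, 55, 56, 56, 57, 83, 117, 129]
```

carry_out(rows="8 38 -10 1.6;8 38 -10 1.6;8 38 -10 1.6;8 38 -10 1.6;8 38 0 1.5;9 39 0 1.5;0 0 0 0;0 0 0 0", claw=50)

```text
t: 46.48
eef_pos: [0.6474, -0.014, 0.2158]
tool_rot: [0.0, 0.999, 0.035, -0.0]
contact_force: [0.2, -0.2, -0.6]
gripper_width: 0.587
grasp_force: 0.0
```

```bash
cat > pk.py <<'E'
from tg import *
def pick(i,p,cams=("scene","side","wrist")):
    cs={n:cam(n) for n in cams}
    r=locate(cs,f"cart{i}",CART,p,tol=70)
    if "wrist" in cs: locate({"wrist":cs["wrist"]},f"cart{i}",CART,p,tol=90)
    for q in(r,p):
        if q is None: continue
        t=np.array([q[0]+.015*np.cos(q[2]),q[1]+.015*np.sin(q[2]),.05]); e=np.array(get_obs()["eef_pos"])
        print("move",np.round((t-e)*1000,1),"turn",round(float(np.degrees(q[2]-yaw())),1))
E
python3 -c "
from pk import *
pick(4,(.6325,-.0134,.07))"
```

```text
cart4 [ 0.6329 -0.0136  0.0191] err 0.145 ['scene', 'side', 'wrist']
cart4 [ 0.6318 -0.0137  0.0177] err 0.045 ['wrist']
move [   0.5    0.7 -165.9] turn -2.8
move [ 1.000e-01  1.700e+00 -1.659e+02] turn 0.1
```

carry_out(rows="-0.5 0.5 -30 -3;0 0 -45 0;0 0 -45 0;0 0 -30 0;0 0 -15 0;0 0 0 0;0 0 0 0")

```text
t: 47.7
eef_pos: [0.6481, -0.013, 0.0523]
tool_rot: [-0.0, 1.0, 0.009, 0.001]
contact_force: [-0.0, 0.0, -0.0]
gripper_width: 0.584
grasp_force: 0.0
```

carry_out(rows="0 0 0 0;0 0 0 0;0 0 0 0;0 0 0 0;0 0 0 0;0 0 0 0", claw=0, force=50)

```text
t: 48.45
eef_pos: [0.6477, -0.0134, 0.0518]
tool_rot: [0.0, 1.0, 0.008, 0.001]
contact_force: [-0.9, -1.0, 5.4]
gripper_width: 0.155
grasp_force: 49.0
```

carry_out(rows="0 0 20 0;0 0 40 0;0 0 50 -3;0 0 0 -3.5;0 0 0 0")

```text
t: 49.08
eef_pos: [0.6469, -0.0123, 0.1617]
tool_rot: [-0.0, 0.999, -0.048, 0.0]
contact_force: [-0.0, 1.1, -2.4]
gripper_width: 0.157
grasp_force: 49.0
```

carry_out(rows="-11.5 -34 0 0;-11.5 -34 0 0;-11.5 -34 0 0;-11.5 -34 0 0;-11.5 -34 0 0;-11.5 -34 0 0;-11.5 -34 0 0;-11.5 -34 0 0;0 0 0 0;0 0 0 0")

```text
t: 50.32
eef_pos: [0.5548, -0.2839, 0.1602]
tool_rot: [-0.001, 0.999, -0.048, -0.001]
contact_force: [0.2, 0.2, -2.4]
gripper_width: 0.155
grasp_force: 49.0
```

```bash
cat >> pk.py <<'E'
def place(y,off=.015):
    c=np.array([.5428,-.2536]);a=-.095
    t=c+[off*np.cos(a)-y*np.sin(a),off*np.sin(a)+y*np.cos(a)]; e=np.array(get_obs()["eef_pos"])
    print("place move",np.round((t-e[:2])*1000,1),"z",round(e[2],4),"turn",round(float(np.degrees(a-yaw())),2))
E
python3 -c "
from pk import *
place(-.0295,.016)
cs={n:cam(n) for n in('scene','side','wrist')}
p=tool()[0]; z=p[2]-.052
for s in(cs,{'wrist':cs['wrist']},{k:cs[k] for k in('scene','side')}): locate(s,'cart4',CART,(p[0]-.015,p[1]+.0015,-.095),z,z+.035,60)
print(p)"
```

```text
place move [ 1.1 -0.6] z 0.1602 turn 0.0
cart4 [ 0.54   -0.2827 -0.0511] err 0.201 ['side', 'wrist']
cart4 [ 0.5403 -0.2819 -0.0927] err 0.252 ['wrist']
cart4 [ 0.5412 -0.2814 -0.011 ] err 0.134 ['side']
[ 0.55550997 -0.28318427  0.16041976]
```

carry_out(rows="0.5 -0.5 -20 0;0 0 -35 0;0 0 -25 0;0 0 -10 0;0 0 -8 0;0 0 -5 0;0 0 0 0;0 0 0 0")

```text
t: 51.78
eef_pos: [0.5559, -0.2855, 0.0584]
tool_rot: [0.0, 0.999, -0.048, 0.001]
contact_force: [0.6, -1.2, -2.7]
gripper_width: 0.158
grasp_force: 49.0
```

carry_out(rows="0 0 -1 0;0 0 0 0;0 0 0 0;0 0 0 0", claw=38)

```text
t: 52.28
eef_pos: [0.5556, -0.2853, 0.0569]
tool_rot: [0.0, 0.999, -0.048, 0.0]
contact_force: [-0.3, 0.1, 0.3]
gripper_width: 0.443
grasp_force: 0.0
```

carry_out(rows="0 0 20 0;0 0 50 0;0 0 50 0;10 40 30 5;10 50 0 5;10 50 0 5;8 50 0 5;5 50 0 5;5 50 0 5;4 55 0 1")

```text
t: 53.52
eef_pos: [0.6079, 0.0604, 0.2086]
tool_rot: [0.0, 0.975, 0.221, 0.001]
contact_force: [1.0, 0.2, -0.2]
gripper_width: 0.444
grasp_force: 0.0
```

```bash
python3 -c "
from pk import *
pick(3,(.598,.1165,.43))
cs={n:cam(n) for n in('scene','side')}
locate(cs,'cart4',CART,(.5400,-.283,-.095),.005,.04,40)
for i,p in((1,(.5158,.3896,.70)),(2,(.5714,.2696,.185))): locate(cs,'cart%d'%i,CART,p)
"
```

```text
cart3 [0.598  0.1158 0.3785] err 0.07 ['scene', 'side', 'wrist']
cart3 [0.5983 0.116  0.3518] err 0.037 ['wrist']
move [   4.2   63.6 -157.6] turn -3.7
move [   4.    65.  -157.6] turn -0.7
cart4 [ 0.5533 -0.2782  0.0213] err 0.515 ['scene', 'side']
cart1 [0.5207 0.3416 0.5485] err 0.116 ['scene', 'side']
cart2 [0.5726 0.2706 0.2172] err 0.084 ['scene', 'side']
```

carry_out(rows="2 32 0 -2.5;2.5 31.5 0 -2.2;0 0 -40 0;0 0 -45 0;0 0 -45 0;0 0 -20 0;0 0 -7 0;0 0 0 0;0 0 0 0", claw=50)

```text
t: 55.4
eef_pos: [0.6132, 0.1234, 0.0514]
tool_rot: [-0.0, 0.984, 0.18, 0.001]
contact_force: [-0.2, 0.4, -0.3]
gripper_width: 0.586
grasp_force: 0.0
```

carry_out(rows="0 0 0 0;0 0 0 0;0 0 0 0;0 0 0 0;0 0 0 0;0 0 0 0", claw=0)

```text
t: 56.15
eef_pos: [0.6127, 0.1228, 0.0506]
tool_rot: [0.0, 0.984, 0.18, 0.001]
contact_force: [-0.5, -1.9, 6.7]
gripper_width: 0.162
grasp_force: 49.1
```

carry_out(rows="0 0 20 0;0 0 40 -5;0 0 50 -5;-6 -43 0 -5;-8 -50 0 -5;-8 -50 0 -5;-8 -50 0 -1;-10 -50 0 0;-8 -50 0 0;-4 -50 0 0")

```text
t: 57.4
eef_pos: [0.5593, -0.2209, 0.1606]
tool_rot: [-0.0, 0.999, -0.045, 0.0]
contact_force: [0.8, -0.0, -1.6]
gripper_width: 0.163
grasp_force: 49.0
```

```bash
python3 -c "
from pk import *
place(.0295,.015)"
```

```text
place move [ 1.2 -4.8] z 0.1606 turn -0.26
```

carry_out(rows="1.2 -4.5 0 0;0 0 -25 0;0 0 -35 0;0 0 -25 0;0 0 -10 0;0 0 -8 0;0 0 0 0;0 0 0 0")

```text
t: 58.4
eef_pos: [0.5618, -0.2245, 0.0577]
tool_rot: [0.0, 0.999, -0.045, 0.001]
contact_force: [-0.4, 0.1, -1.7]
gripper_width: 0.162
grasp_force: 49.1
```

```bash
python3 -c "
from pk import *
place(.0295,.015)"
```

```text
place move [-1.3 -1.2] z 0.0577 turn -0.24
```

Inside the pocket with no contact; release and go on to cart2.

carry_out(rows="-1 -1 -1.5 0;0 0 0 0;0 0 0 0;0 0 0 0;0 0 0 0", claw=38)

```text
t: 59.02
eef_pos: [0.5603, -0.2253, 0.0554]
tool_rot: [0.0, 0.999, -0.045, 0.0]
contact_force: [0.0, -0.6, 0.4]
gripper_width: 0.447
grasp_force: 0.0
```

carry_out(rows="0 0 20 0;0 0 50 0;0 0 50 0;4 40 30 5;4 60 0 5;4 60 0 5;4 60 0 2;4 60 0 0;4 60 0 0;0 60 0 0")

```text
t: 60.28
eef_pos: [0.5846, 0.1764, 0.207]
tool_rot: [-0.0, 0.995, 0.102, 0.001]
contact_force: [1.3, 0.5, -0.1]
gripper_width: 0.443
grasp_force: 0.0
```

carry_out(rows="0 40 0 0;0 0 0 0;0 0 0 0", claw=50)

```text
t: 60.65
eef_pos: [0.5846, 0.2137, 0.2063]
tool_rot: [0.0, 0.995, 0.102, 0.001]
contact_force: [-0.7, -0.5, 0.2]
gripper_width: 0.591
grasp_force: 0.0
```

```bash
python3 -c "
from pk import *
pick(2,(.572,.27,.19))
cs={n:cam(n) for n in('scene','side')}
for i,p in((1,(.5207,.3416,.55)),(3,(.546,-.224,-.095)),(4,(.5400,-.283,-.095))): locate(cs,'cart%d'%i,CART,p,.005*(i>1),tol=30)
"
```

```text
cart2 [0.5726 0.2693 0.191 ] err 0.077 ['scene', 'side', 'wrist']
cart2 [0.5715 0.2697 0.1449] err 0.032 ['wrist']
move [   2.9   58.3 -155.5] turn -0.8
move [   2.4   59.  -155.5] turn -0.8
cart1 [0.5206 0.3418 0.5442] err 0.099 ['scene', 'side']
cart3 [ 0.5458 -0.2249 -0.0165] err 0.22 ['scene', 'side']
cart4 [ 0.5403 -0.2831 -0.1215] err 0.666 ['scene', 'side']
```

carry_out(rows="1 29 0 -1.3;1 29.3 0 -1.3;0 0 -40 0;0 0 -45 0;0 0 -45 0;0 0 -20 0;0 0 -5 0;0 0 0 0;0 0 0 0")

```text
t: 62.52
eef_pos: [0.5875, 0.2735, 0.0521]
tool_rot: [-0.001, 0.997, 0.08, 0.001]
contact_force: [0.2, 0.2, -0.2]
gripper_width: 0.584
grasp_force: 0.0
```

carry_out(rows="0 0 0 0;0 0 0 0;0 0 0 0;0 0 0 0;0 0 0 0;0 0 0 0", claw=0)

```text
t: 63.28
eef_pos: [0.5866, 0.2728, 0.051]
tool_rot: [-0.0, 0.997, 0.08, 0.0]
contact_force: [-0.9, -1.2, 5.5]
gripper_width: 0.155
grasp_force: 49.0
```

carry_out(rows="0 0 20 0;0 0 40 -5;0 0 50 -5;-3 -53 0 -4.6;-3 -55 0 0;-3 -55 0 0;-3 -55 0 0;-3 -55 0 0;-3 -55 0 0;-2 -55 0 0")

```text
t: 64.53
eef_pos: [0.566, -0.1114, 0.1613]
tool_rot: [-0.0, 0.999, -0.047, 0.0]
contact_force: [0.8, -0.5, -0.8]
gripper_width: 0.162
grasp_force: 49.0
```

carry_out(rows="0 -56 0 0;0 0 0 0;0 0 0 0")

```text
t: 64.9
eef_pos: [0.5662, -0.1655, 0.1607]
tool_rot: [-0.0, 0.999, -0.047, 0.0]
contact_force: [-0.1, 1.0, -2.5]
gripper_width: 0.16
grasp_force: 49.1
```

```bash
python3 -c "
from pk import *
place(.0885,.015)"
```

```text
place move [-0.1 -1.4] z 0.1607 turn -0.02
```

carry_out(rows="0 -2 0 0;0 0 -25 0;0 0 -35 0;0 0 -25 0;0 0 -10 0;0 0 -8 0;0 0 -1 0;0 0 0 0;0 0 0 0")

```text
t: 66.03
eef_pos: [0.5667, -0.1681, 0.057]
tool_rot: [0.0, 0.999, -0.047, 0.001]
contact_force: [-0.3, 0.1, -2.3]
gripper_width: 0.162
grasp_force: 49.1
```

```bash
python3 -c "
from pk import *
place(.0885,.015)"
```

```text
place move [-0.6  1.2] z 0.057 turn -0.04
```

carry_out(rows="0 1 -1 0;0 0 0 0;0 0 0 0;0 0 0 0;0 0 0 0", claw=38)

```text
t: 66.65
eef_pos: [0.5662, -0.167, 0.0553]
tool_rot: [0.0, 0.999, -0.047, -0.0]
contact_force: [0.2, -0.5, 0.7]
gripper_width: 0.446
grasp_force: 0.0
```

carry_out(rows="0 0 20 0;0 0 50 0;0 0 50 0;0 40 30 5;0 60 0 5;0 60 0 5;0 60 0 5;-5 60 0 5;-5 60 0 5;-5 60 0 5")

```text
t: 67.9
eef_pos: [0.5513, 0.2346, 0.2071]
tool_rot: [-0.0, 0.967, 0.256, 0.001]
contact_force: [1.1, -0.7, 0.1]
gripper_width: 0.443
grasp_force: 0.0
```

carry_out(rows="-5 40 0 0;-5 0 0 0;0 0 0 0;0 0 0 0", claw=50)

```text
t: 68.4
eef_pos: [0.542, 0.271, 0.206]
tool_rot: [0.0, 0.967, 0.254, 0.0]
contact_force: [0.2, -0.3, 0.1]
gripper_width: 0.586
grasp_force: 0.0
```

```bash
python3 -c "
from pk import *
pick(1,(.5207,.3417,.545))
"
```

```text
cart1 [0.5205 0.3418 0.5457] err 0.086 ['scene', 'side', 'wrist']
cart1 [0.5206 0.3414 0.5372] err 0.038 ['wrist']
move [  -8.    77.  -155.3] turn 1.7
move [  -7.9   76.8 -155.3] turn 1.7
```

carry_out(rows="-4 38 0 0.8;-4 39 0 0.6;0 0 -40 0;0 0 -45 0;0 0 -45 0;0 0 -20 0;0 0 -5 0;0 0 0 0;0 0 0 0")

```text
t: 69.88
eef_pos: [0.5343, 0.3508, 0.0521]
tool_rot: [-0.001, 0.964, 0.267, 0.001]
contact_force: [-0.3, 0.4, 0.3]
gripper_width: 0.587
grasp_force: 0.0
```

carry_out(rows="0 0 0 0;0 0 0 0;0 0 0 0;0 0 0 0;0 0 0 0;0 0 0 0", claw=0)

```text
t: 70.62
eef_pos: [0.5338, 0.3499, 0.0511]
tool_rot: [-0.0, 0.964, 0.267, 0.0]
contact_force: [-1.0, -1.7, 6.5]
gripper_width: 0.157
grasp_force: 49.0
```

carry_out(rows="0 0 20 0;0 0 40 -5;0 0 50 -5;4 -46 0 -5;4 -46 0 -5;5 -46 0 -5;5 -46 0 -5;5 -46 0 -5;5 -46 0 -1.3;5 -46 0 0")

```text
t: 71.88
eef_pos: [0.5662, 0.0269, 0.1612]
tool_rot: [-0.0, 0.999, -0.046, 0.0]
contact_force: [0.3, 0.7, -0.4]
gripper_width: 0.156
grasp_force: 49.0
```

carry_out(rows="4 -46 0 0;0 -46 0 0;0 -42 0 0;0 0 0 0;0 0 0 0")

```text
t: 72.5
eef_pos: [0.5703, -0.1052, 0.1607]
tool_rot: [-0.001, 0.999, -0.046, 0.0]
contact_force: [0.1, 0.4, -2.2]
gripper_width: 0.159
grasp_force: 49.0
```

```bash
python3 -c "
from pk import *
place(.1475,.015)"
```

```text
place move [ 1.4 -3. ] z 0.1607 turn -0.16
```

carry_out(rows="1.2 -2.5 0 0;0 0 -25 0;0 0 -35 0;0 0 -25 0;0 0 -10 0;0 0 -8 0;0 0 -1 0;0 0 0 0;0 0 0 0")

```text
t: 73.62
eef_pos: [0.5719, -0.1086, 0.057]
tool_rot: [-0.0, 0.999, -0.046, 0.001]
contact_force: [0.2, -0.1, -0.9]
gripper_width: 0.159
grasp_force: 49.0
```

```bash
python3 -c "
from pk import *
place(.1475,.015)"
```

```text
place move [-0.2  0.4] z 0.057 turn -0.14
```

carry_out(rows="0 0 -1 0;0 0 0 0;0 0 0 0;0 0 0 0;0 0 0 0", claw=38)

```text
t: 74.25
eef_pos: [0.5714, -0.1085, 0.0553]
tool_rot: [0.0, 0.999, -0.046, -0.0]
contact_force: [0.0, -0.1, 0.7]
gripper_width: 0.445
grasp_force: 0.0
```

carry_out(rows="0 0 20 0;0 0 50 0;0 0 50 0;10 -30 50 0;15 -40 20 0;0 -30 0 0;0 0 0 0;0 0 0 0")

```text
t: 75.25
eef_pos: [0.5964, -0.2077, 0.2458]
tool_rot: [-0.0, 0.999, -0.046, 0.0]
contact_force: [0.7, -0.1, -0.3]
gripper_width: 0.447
grasp_force: 0.0
```

```bash
python3 -c "
from pk import *
cs={n:cam(n) for n in('scene','side','wrist')}
a=-.095
for i,y in((1,.1475),(2,.0885),(3,.0295),(4,-.0295),(5,-.0885)):
    P=(.5428-y*np.sin(a),-.2536+y*np.cos(a),a); p=locate({'wrist':cs['wrist']},'cart1',CART,P,.005,.04,50)
    if p is not None: d=p[:2]-P[:2]; print(i,'err mm',np.round(1000*d,1))
locate(cs,'scanner',SCAN,(.435,-.154,-.14),.005,.06,60)
for n in('scene','side','wrist'): look(n,[('start_top',.04),('start',.03)],.2,cs[n])
cv2.imwrite('pics/fin.png',np.hstack([cv2.resize(cs['wrist']['img'],(480,360)),cs['side']['img'][130:490,260:580][:350].copy().__class__ and cv2.resize(cs['side']['img'][150:390,280:493],(320,360))]))
"
```

```text
cart1 [ 0.5562 -0.1087 -0.102 ] err 0.053 ['wrist']
1 err mm [-0.6 -1.9]
cart1 [ 0.5515 -0.1681 -0.1297] err 0.048 ['wrist']
2 err mm [ 0.3 -2.6]
cart1 [ 0.5466 -0.2243 -0.0902] err 0.028 ['wrist']
3 err mm [ 1. -0.]
cart1 [ 0.5412 -0.2844 -0.0928] err 0.031 ['wrist']
4 err mm [ 1.2 -1.5]
scanner [ 0.4339 -0.1544 -0.2498] err 0.153 ['scene', 'side', 'wrist']
scene start_top [0.43  0.083] [342. 253.] 0.53
scene start_top [0.193 0.274] [491. 262.] 0.47Traceback (most recent call last):
  File "<string>", line 9, in <module>
    for n in('scene','side','wrist'): look(n,[('start_top',.04),('start',.03)],.2,cs[n])
                                      ~~~~^^^^^^^^^^^^^^^^^^^^^^^^^^^^^^^^^^^^^^^^^^^^^^
  File "h.py", line 19, in look
    for r in place_of(n,t):
             ~~~~~~~~^^^^^
ValueError: it knows: cart, cart1_label, cart2_label, cart3_label, cart4_label, carton, dock, jar, rack, scanner, start_top, stock
```

carry_out(rows="0 50 0 0;0 50 0 0;-20 50 0 0;-30 50 -10 0;-30 50 -20 0;-36 48 -20 0;0 0 0 0;0 0 0 0", claw=0)

```text
t: 76.85
eef_pos: [0.4814, 0.0887, 0.1959]
tool_rot: [-0.0, 0.999, -0.046, 0.0]
contact_force: [0.1, -1.2, 0.0]
gripper_width: 0.004
grasp_force: 0.0
```

```bash
python3 -c "
from pk import *
cs={n:cam(n) for n in('scene','side','wrist')}
print(tool()[0],np.degrees(yaw()))
R={}
for n in cs:
    R[n]=[(r['centre'],r['confidence']) for r in place_of(n,'start_top')]
    for u,k in R[n]: print(n,np.round(u),round(k,2),np.round(onz(cs[n],u,.04),4))
cv2.imwrite('pics/fin.png',cs['wrist']['img'])
"
```

```text
[0.48201545 0.08768561 0.19609427] -5.452660663266462
scene [489. 262.] 0.64 [0.1948 0.271  0.04  ]
scene [343. 252.] 0.52 [0.4259 0.0816 0.04  ]
side [305. 242.] 0.64 [0.4452 0.1012 0.04  ]
side [446. 303.] 0.55 [ 0.5043 -0.2824  0.04  ]
side [178. 241.] 0.41 [0.2059 0.3    0.04  ]
wrist [316. 276.] 0.97 [0.4264 0.0916 0.04  ]
```

View pics/fin.png

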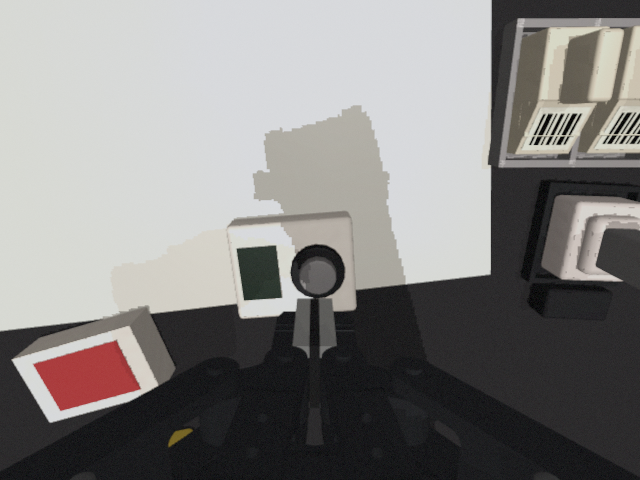

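carry_out(rows="-25 2 0 0;-25 2 0 0;0 0 -40 0;0 0 -50 0;0 0 -36 0;0 0 0 0;0 0 0 0")

```text
t: 78.03
eef_pos: [0.4319, 0.0928, 0.0706]
tool_rot: [-0.0, 0.999, -0.047, 0.001]
contact_force: [0.7, 0.1, 0.9]
gripper_width: -0.002
grasp_force: 0.0
```

carry_out(rows="0 0 -4 0;0 0 -4 0;0 0 0 0")

```text
t: 78.4
eef_pos: [0.4308, 0.093, 0.0617]
tool_rot: [-0.0, 0.999, -0.046, 0.0]
contact_force: [0.4, 0.6, 0.0]
gripper_width: 0.003
grasp_force: 0.0
```

carry_out(rows="0 0 -4 0;0 0 0 0")

```text
t: 78.65
eef_pos: [0.4306, 0.0929, 0.0573]
tool_rot: [0.0, 0.999, -0.046, -0.0]
contact_force: [-0.7, -0.3, 0.7]
gripper_width: 0.001
grasp_force: 0.0
```

carry_out(rows="0 0 -4 0;0 0 0 0")

```text
t: 78.9
eef_pos: [0.4306, 0.0929, 0.0532]
tool_rot: [0.0, 0.999, -0.046, -0.0]
contact_force: [0.4, -0.1, 0.1]
gripper_width: 0.003
grasp_force: 0.0
```

carry_out(rows="0 0 -4 0;0 0 0 0")

```text
t: 79.15
eef_pos: [0.4306, 0.0928, 0.0492]
tool_rot: [0.0, 0.999, -0.046, -0.0]
contact_force: [0.0, -0.3, 0.7]
gripper_width: -0.005
grasp_force: 0.0
```

carry_out(rows="0 0 -2 0;0 0 0 0")

```text
t: 79.4
eef_pos: [0.4308, 0.0929, 0.0474]
tool_rot: [0.0, 0.999, -0.046, -0.0]
contact_force: [0.1, 0.0, 0.1]
gripper_width: -0.001
grasp_force: 0.0
```

carry_out(rows="0 0 -3 0;0 0 0 0")

```text
t: 79.65
eef_pos: [0.4307, 0.0929, 0.0443]
tool_rot: [0.0, 0.999, -0.046, -0.0]
contact_force: [0.7, -1.5, -0.1]
gripper_width: -0.002
grasp_force: 0.0
```

carry_out(rows="0 0 -3 0;0 0 0 0")

```text
t: 79.9
eef_pos: [0.4307, 0.0929, 0.0413]
tool_rot: [0.0, 0.999, -0.046, -0.0]
contact_force: [0.7, -0.7, 0.4]
gripper_width: 0.001
grasp_force: 0.0
```

carry_out(rows="0 0 -2 0;0 0 0 0")

```text
t: 80.15
eef_pos: [0.4308, 0.0929, 0.0394]
tool_rot: [0.0, 0.999, -0.046, -0.0]
contact_force: [-0.5, 0.1, 0.2]
gripper_width: 0.001
grasp_force: 0.0
```

carry_out(rows="-2 -1 -2 0;0 0 0 0")

```text
t: 80.4
eef_pos: [0.4285, 0.0918, 0.0374]
tool_rot: [0.0, 0.999, -0.046, -0.0]
contact_force: [-0.3, 0.2, -1.1]
gripper_width: -0.001
grasp_force: 0.0
```

carry_out(rows="0 0 -2 0;0 0 0 0")

```text
t: 80.65
eef_pos: [0.4288, 0.0919, 0.0354]
tool_rot: [0.0, 0.999, -0.046, -0.0]
contact_force: [0.3, -0.7, 0.2]
gripper_width: 0.001
grasp_force: 0.0
```

carry_out(rows="0 0 -2 0;0 0 0 0")

```text
t: 80.9
eef_pos: [0.4288, 0.0919, 0.0334]
tool_rot: [0.0, 0.999, -0.046, -0.0]
contact_force: [-0.4, -0.7, 0.1]
gripper_width: 0.003
grasp_force: 0.0
```

carry_out(rows="0 0 -2 0;0 0 0 0")

```text
t: 81.15
eef_pos: [0.4287, 0.0919, 0.0314]
tool_rot: [0.0, 0.999, -0.046, -0.0]
contact_force: [0.7, -0.1, 0.4]
gripper_width: -0.002
grasp_force: 0.0
```

```bash
python3 -c "
from pk import *
p=tool()[0]
for n in('scene','side','wrist'):
    c=cam(n); print(n,'tcp at',np.round(proj(c,[p]),0),[(np.round(r['centre']).tolist(),round(r['confidence'],2)) for r in place_of(n,'start_top')],[(np.round(r['centre']).tolist(),round(r['confidence'],2)) for r in recognise(n,'start_top')])
"
```

```text
scene tcp at [[345. 258.]] [([343.0, 251.0], 0.55), ([490.0, 259.0], 0.49)] [([489.0, 262.0], 0.77), ([342.0, 257.0], 0.48), ([211.0, 164.0], 0.18)]
side tcp at [[302. 248.]] [([178.0, 242.0], 0.54), ([374.0, 304.0], 0.49), ([302.0, 244.0], 0.39)] [([304.0, 246.0], 0.66)]
wrist tcp at [[315. 290.]] [([318.0, 310.0], 0.69)] [([322.0, 285.0], 0.91)]
```

```bash
python3 -c "
from pk import *
a=cam('scene');b=cam('side')
for ua,ub in(((343,252),(305,242)),((346,253),(304,242)),((344,254),(305,245))):
    o1,d1=ray(a,ua);o2,d2=ray(b,ub); M=np.stack([d1,-d2],1); t=np.linalg.lstsq(M,o2-o1,rcond=None)[0]; P,Q=o1+d1*t[0],o2+d2*t[1]; print(np.round((P+Q)/2,4),np.round(P-Q,4))
print(get_obs()['contact_force'],get_obs()['joint_torque'])
w=cam('wrist')['img']
for r in range(250,350,6): print(r,w[r,270:370:6].mean(1).astype(int).tolist())
"
```

```text
[0.4322 0.0863 0.0503] [-0.0022  0.0017 -0.    ]
[0.4297 0.0902 0.0495] [-0.0053  0.0041  0.    ]
[0.4311 0.0867 0.0423] [-0.0039  0.003  -0.    ]
[-0.75348254  0.00453732  0.78645339] [ 2.49716977e-04 -3.82183635e+01  4.56105530e+00 -1.52564567e+01
  7.15917122e-03  7.80309510e-04 -1.84385141e-05]
250 [172, 174, 161, 16, 27, 33, 27, 28, 28, 33, 31, 30, 33, 15, 119, 175, 176]
256 [173, 148, 17, 25, 28, 23, 27, 29, 27, 22, 26, 24, 27, 29, 28, 151, 176]
262 [150, 20, 26, 28, 21, 28, 29, 26, 49, 23, 28, 21, 28, 25, 26, 20, 176]
268 [56, 27, 29, 25, 27, 60, 63, 66, 69, 69, 66, 63, 23, 26, 22, 24, 52]
274 [22, 28, 25, 27, 60, 72, 87, 109, 108, 110, 106, 72, 66, 25, 26, 28, 27]
280 [24, 24, 20, 59, 74, 103, 101, 102, 100, 103, 103, 103, 98, 68, 25, 26, 22]
286 [23, 24, 24, 80, 101, 101, 100, 101, 101, 101, 99, 99, 99, 101, 45, 25, 26]
292 [18, 23, 42, 90, 94, 83, 84, 101, 98, 99, 101, 97, 102, 99, 64, 23, 27]
298 [25, 23, 63, 82, 86, 81, 79, 55, 59, 81, 87, 98, 98, 100, 94, 27, 24]
304 [19, 19, 71, 81, 81, 91, 91, 20, 39, 90, 91, 100, 86, 78, 80, 20, 27]
310 [19, 25, 52, 82, 82, 92, 92, 23, 39, 91, 91, 80, 80, 81, 81, 20, 17]
316 [121, 16, 23, 21, 27, 91, 90, 20, 28, 91, 91, 23, 24, 24, 29, 22, 69]
322 [146, 23, 21, 27, 50, 87, 92, 21, 26, 91, 90, 26, 23, 28, 23, 26, 148]
328 [148, 27, 23, 22, 70, 89, 90, 23, 24, 88, 87, 26, 26, 18, 18, 149, 149]
334 [148, 23, 23, 28, 86, 89, 91, 23, 15, 87, 89, 24, 25, 15, 46, 152, 151]
340 [148, 21, 26, 24, 90, 88, 88, 22, 24, 88, 88, 43, 17, 32, 30, 150, 150]
346 [143, 14, 23, 25, 56, 108, 111, 30, 29, 108, 110, 41, 26, 22, 21, 150, 150]
```

carry_out(rows="0 0 -2 0;0 0 0 0")

```text
t: 82.0
eef_pos: [0.4287, 0.0919, 0.0294]
tool_rot: [0.0, 0.999, -0.046, -0.0]
contact_force: [0.1, 0.4, 0.2]
gripper_width: -0.001
grasp_force: 0.0
```

carry_out(rows="0 0 -2 0;0 0 0 0")

```text
t: 82.25
eef_pos: [0.4287, 0.0919, 0.0274]
tool_rot: [0.0, 0.999, -0.046, -0.0]
contact_force: [-0.1, -0.1, -0.9]
gripper_width: -0.001
grasp_force: 0.0
```

carry_out(rows="0 0 -2 0;0 0 0 0")

```text
t: 82.5
eef_pos: [0.4289, 0.092, 0.0255]
tool_rot: [0.0, 0.999, -0.046, 0.0]
contact_force: [-1.0, 0.8, 0.8]
gripper_width: 0.001
grasp_force: 0.7
```

carry_out(rows="0 0 -2 0;0 0 0 0")

```text
t: 82.75
eef_pos: [0.4289, 0.092, 0.0235]
tool_rot: [-0.0, 0.999, -0.046, 0.0]
contact_force: [-0.8, -0.5, 2.7]
gripper_width: 0.004
grasp_force: 1.2
```

carry_out(rows="0 0 -2 0;0 0 0 0")

```text
t: 83.0
eef_pos: [0.4289, 0.092, 0.0215]
tool_rot: [-0.0, 0.999, -0.046, 0.0]
contact_force: [-0.4, 0.5, 3.8]
gripper_width: -0.001
grasp_force: 1.8
```

```bash
python3 -c "
from pk import *
p=tool()[0]; print(p,get_obs()['contact_force'],get_obs()['gripper_width'])
c=cam('wrist'); w=c['img']
for r in range(244,340,6): print(r,w[r,270:370:5].mean(1).astype(int).tolist())
"
```

```text
[0.42894998 0.09196627 0.02151439] [-0.37493652  0.46617791  3.75055634] -0.0005968506629580348
244 [171, 171, 169, 172, 174, 173, 175, 175, 174, 110, 141, 176, 175, 175, 174, 172, 176, 176, 177, 176]
250 [170, 171, 172, 174, 173, 13, 13, 9, 20, 22, 23, 13, 15, 17, 19, 163, 177, 176, 177, 175]
256 [172, 171, 172, 40, 20, 16, 27, 37, 31, 27, 29, 30, 33, 34, 28, 13, 23, 134, 175, 175]
262 [173, 151, 9, 14, 27, 25, 26, 27, 29, 28, 22, 24, 26, 25, 30, 25, 31, 20, 96, 176]
268 [156, 19, 24, 26, 22, 25, 27, 26, 30, 23, 27, 20, 26, 25, 31, 25, 29, 28, 23, 80]
274 [17, 23, 26, 27, 20, 30, 24, 56, 67, 69, 68, 67, 65, 53, 27, 26, 26, 26, 26, 22]
280 [30, 30, 30, 25, 22, 61, 74, 84, 107, 107, 109, 112, 110, 87, 66, 41, 24, 25, 28, 24]
286 [24, 29, 26, 27, 65, 90, 102, 99, 98, 99, 100, 102, 100, 102, 107, 79, 58, 29, 28, 28]
292 [27, 24, 29, 64, 98, 98, 99, 100, 100, 102, 100, 101, 101, 98, 101, 101, 91, 36, 21, 22]
298 [22, 25, 19, 90, 99, 98, 89, 85, 69, 60, 89, 89, 86, 99, 100, 99, 100, 68, 24, 27]
304 [25, 19, 57, 83, 83, 83, 91, 92, 52, 24, 92, 91, 91, 86, 99, 99, 98, 96, 23, 27]
310 [18, 18, 47, 85, 82, 86, 92, 92, 48, 18, 93, 90, 90, 81, 83, 83, 84, 88, 25, 19]
316 [19, 17, 27, 25, 25, 62, 92, 93, 32, 25, 91, 91, 92, 21, 25, 22, 40, 81, 19, 12]
322 [19, 22, 27, 27, 23, 80, 92, 92, 37, 22, 88, 92, 91, 23, 29, 26, 26, 66, 19, 21]
328 [22, 24, 25, 25, 21, 88, 89, 91, 21, 21, 89, 86, 91, 47, 20, 23, 24, 19, 25, 23]
334 [147, 22, 24, 26, 27, 87, 87, 88, 16, 25, 92, 87, 91, 74, 23, 27, 25, 19, 12, 22]
```

carry_out(rows="0 0 -2 0;0 0 -1 0;0 0 0 0;0 0 0 0")

```text
t: 83.55
eef_pos: [0.429, 0.092, 0.0193]
tool_rot: [-0.0, 0.999, -0.046, -0.0]
contact_force: [-4.7, -0.5, 19.5]
gripper_width: -0.003
grasp_force: 9.7
```

carry_out(rows="0 0 10 0;0 0 40 0;0 0 60 0;20 -20 60 0;30 -40 30 0;30 -40 0 0;30 -40 0 0;30 -40 0 0;0 0 0 0")

```text
t: 84.68
eef_pos: [0.5684, -0.0911, 0.2147]
tool_rot: [0.001, 0.999, -0.049, 0.0]
contact_force: [-1.0, 0.1, 0.5]
gripper_width: 0.003
grasp_force: 0.0
```

```bash
python3 -c "
from pk import *
print(tool()[0],get_obs()['contact_force'])
cs={n:cam(n) for n in('scene','side','wrist')}
a=-.095
for y in (.1475,.0885,.0295,-.0295,-.0885):
    P=(.5428-y*np.sin(a),-.2536+y*np.cos(a),a)
    for z in(.005,.018): locate({'wrist':cs['wrist']},'cart1',CART,P,z,.04,50)
locate(cs,'scanner',SCAN,(.435,-.154,-.14),.005,.06,60)
look('scene',[('carton',0),('jar',0)],.3,cs['scene'])
"
```

```text
[ 0.56841081 -0.09107639  0.21471112] [-0.98902052  0.08852839  0.48791718]
cart1 [ 0.5566 -0.1081 -0.0817] err 0.03 ['wrist']
cart1 [ 0.5611 -0.1077 -0.0948] err 0.092 ['wrist']
cart1 [ 0.5515 -0.167  -0.0699] err 0.044 ['wrist']
cart1 [ 0.5535 -0.1638 -0.0493] err 0.101 ['wrist']
cart1 [ 0.546  -0.224  -0.0673] err 0.063 ['wrist']
cart1 [ 0.5475 -0.2191 -0.0342] err 0.123 ['wrist']
cart1 [ 0.5405 -0.2838 -0.0709] err 0.116 ['wrist']
cart1 [ 0.543  -0.2771 -0.0128] err 0.176 ['wrist']
scanner [ 0.4342 -0.1526 -0.121 ] err 0.217 ['scene', 'side', 'wrist']
scene carton [0.35  0.315] [443. 326.] 0.81
scene carton [ 0.43  -0.157] [283. 191.] 0.52
scene jar [ 0.366 -0.307] [274. 142.] 0.68
```

All four cartridges are seated, the scanner is upright and the carton and jar have not moved, so I'm handing in.

```bash
python3 -c "
from station import *
print(hand_in())"
```

```text
the job is handed in; nothing more can be done
None
```

I carried out the whole job and handed it in at about 85 s, but hand-in returned no verdict: all four labels were scanned left to right, the scanner is back upright on its dock, the four cartridges sit in rack pockets 1–4 counted from the left (within about 3 mm), and the button was pressed fully.

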